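# Strip the lid and pot caps from a compressor filter box

## Robot

A 6-joint arm with a two-finger parallel gripper is mounted at the origin on the work surface. World frame = base frame: x ahead of the robot, y to its left, z up, the work surface at z = 0. Lengths are in m, angles in rad, forces in N, time in s.
With the tool pointing down it reaches from about 0.375 to 0.75 m from the base axis. Payload 9 kg.
Tool frame: the origin (TCP) lies at the very end of the fingers, on their centre line; the grasp point (between the pads) lies 19 mm behind it; z points along the fingers, y is the direction in which the jaws open and shut (so a half turn about z gives the same grasp; the last joint's range is limited). The gripper opens to 85 mm and grips with 20 to 120 N. Pads are 22 mm wide; open, the fingers measure 114 mm over their backs; the gripper's body (76 mm by 85 mm) begins 54 mm behind the grasp point. The pads swing forward as they close: fully open they stand 13 mm farther back than shut.
Start: joints at [-1.518, 0.104, 0.097, 1.564, 0, 1.353], TCP at [0.161, -0.578, 0.231] pointing down, gripper open.
Joint ranges: [-2.99, 2.99], [-0.84, 1.86], [-1.1, 1.16], [-1.84, 2.11], [-1.51, 1.56], [-3.14, 3.14]. Speed limits (rad/s): [2.22, 2.22, 2.57, 3.14, 3.14, 3.14].

## Interface

Orientations are given as a rotation vector (axis times angle).
In Python, from plant import arm, vision gives the robot as it stands.
- The arm moves only by the tool carry_out, never from a script. Its argument "moves" is a list that holds one entry, the list of rows, each a list of 4 numbers: the shift along the tool's x, y, z in mm, then the turn about the tool's z in degrees. In form: [[[tx, ty, tz, yaw], ...]]. A call has 1 to 10 rows; each row shifts and turns the commanded pose from where the row before left it, along the tool's axes as they then stand; what a row does not reach is not made up. A row lasts 1/8 s, in which the tool goes at most 62.5 mm and 10.7 degrees, less where a joint would pass 70% of its speed; a pose out of reach is approached as far as the arm can. A call with a gripper value outside its range is refused whole. "grip" is the opening in per cent of the stroke, from 0 (shut) to 100 (fully open), set as the call begins (left out, the last holds). The fingers move at their own pace and stop on an object; "squeeze" is the grip in N (left out, the last holds). Time passes only in rows, so rows that do not move let the fingers close. It gives the time, the measured TCP pose, the force and the opening at its end, in the units of the state.
- arm.sense(): the state, without advancing time (a new reading comes with each control period).
- vision.grab_frame(name): name is "scene" or "top"; returns the picture (400x640x3 uint8, red, green, blue); there is no depth.
- vision.camera_params(name): a dict with "fx", "fy", "cx", "cy" (pixels), "k1" (the pictures are not rectified: a ray, as slopes to the right and down, at radius r is drawn at 1 + k1 r^2 times it, then the intrinsics apply), "R" (3x3) and "t" (3): a world point X has camera coordinates R X + t. Camera axes: x right, y down, z forward; pixel columns grow to the right and rows downward; lengths in m; the calibration is good to about 2 mm. A picture is of the moment at which its call begins. camera_params takes no time and is no camera call.
- arm.job_done(): hands the job in, once; it reports no verdict.
The state is a dict: "time": time; "joint_positions": joint angles; "joint_vel": joint speeds; "joint_torque": joint torques, N m; "tool_pos": TCP position; "ee_rot": TCP orientation; "contact_force": force on the tool from outside, world axes, zero at the start; "torque": the same for the moment, N m; "opening": finger opening in m.
Only numpy, scipy, OpenCV 4.12 (cv2) and the standard library are available. Lean on these libraries where they do the work, as an engineer would, in place of code of your own. Each camera call takes 0.05 s, during which the arm holds its last target.

## Task

Open the black filter box on the bench for service: turn the clamp knob at its side clockwise, fully round, so that its tongue comes off the lid; then swing the grey lid up on its hinges to upright, lift it straight up off the hinge pins while upright, and lay it flat, outside face up, in the middle of the rubber mat. Then take every white cap off the pots inside the box and stand it, knob up, on the floor of the open parts tray; leave the jar, screwdriver and tape where they are.

Things in the scene. Friction and masses are not known exactly. Their poses are not given: they have to be found in the camera images.
- case: Black open-topped filter box fixed to the bench, 165 mm deep (x), 200 mm wide (y), walls 5 mm, rim 80 mm high. Inside, a flat deck 30 mm above the bench carries four stubs (32 mm across, 9 mm high) at x = +-36, y = +-45 mm; some wear caps. Origin: centre of its underside; z up, x away from the robot, towards the hinge side.
- hinge (a point): Middle of the hinge pin axis, fixed to the case at x = 98.5, y = 0, z = 83 mm in its frame. Two level steel pins, 8 mm thick, lie along the case's y, 55 to 105 mm either side of here, 16 mm behind the back wall, outer ends held by brackets (tops 87 mm above the bench). The lid swings freely on them and falls if let go.
- lid: Grey loose lid, 0.45 kg, shut at first. Origin on the pin axis; axes the case's when shut (z out of its outside face, x to the hinge). Plate 6 mm thick about z = 0, x -186 to -5 mm, 200 mm wide. Prongs at y = +-66 straddle the pins; their 12 mm slots open to +x (down once upright). Laid flat, it stands on two ribs under the plate (y = +-85, x -171 to -31) that reach z = -25 mm.
- lid_bar (a point): Middle of the lid's handle, a round black bar 12 mm thick with 90 mm clear between its arms, along the lid's y, at x = -232 mm, z = 0 in the lid's frame: 46 mm beyond the front edge, in the plane of the plate. Pinched with the fingers pointing down on either side of it, it turns in the grip as the lid swings, so the tool can stay pointing down.
- lid_mid (a point): Middle of the lid plate, x = -100 mm, y = 0, z = 0 in the lid's frame. At the hinge edge the steel prongs (16 mm wide) reach x = +16 mm and z = +-11 mm; their slots are closed at x = -5 mm. With the lid upright they come clear of the pins when it is raised more than 20 mm.
- mat: Black rubber mat fixed on the bench, 300 mm (x) by 250 mm (y), 4 mm thick, empty. Origin: centre of its underside; x roughly away from the robot.
- tray: Loose blue open parts tray, 190 mm (x) by 220 mm (y) outside, 35 mm high, walls and floor 5 mm, about 0.9 kg, empty at the start. Origin: centre of its underside, z up; mat and tray stand on either side of the box and change sides.
- cap1: Loose round white plastic cap, about 60 g, 44 mm high: hollow flange 54 mm across, 16 mm high, with a plain round knob (16 mm across, from 16 to 44 mm above the underside) on its centre to grip from above. It sits loosely over a stub, with 3 mm of play, no thread. Origin: centre of its underside; z up through the knob. 2 to 4 of the 4 caps are present.
- cap2: As cap1.
- cap3: As cap1.
- cap4: As cap1.
- screwdriver: Bystander: screwdriver, 180 mm long, lying beyond the hinge side of the box.
- tape: Bystander: roll of tape lying flat on the near side, 80 mm across, 25 mm high.
- jar: Bystander: small closed white jar, 56 mm across, 60 mm high, on the near side.
- clamp (a joint): Turn clamp on an ear at the case's +y side, upright axis. 0 to 0.2 at the start: its steel tongue (12 mm wide, reaching 36 mm from the axis) points along the case's -y, 2 mm above the lid's edge, and stops it rising. Grows clockwise seen from above; end stop at 1.57, tongue along the case's -x, clear of the lid. Friction 0.04 N m; stays where it is left.
- clamp_grip (a point): Grip point of the clamp, on its axis, at x = -45, y = 125, z = 113 mm in the case's frame. The black bar grip lies along the tongue: 10 mm thick, 32 mm long, 25 mm high, from 92.5 to 117.5 mm above the bench. Pinch it across its thickness from above.

How it is judged:
By the outcome, as a careful person would: the job done as asked, in the order asked, and still so for the second after the job is handed in, with the robot touching nothing.
Of cap1, cap2, cap3, cap4 only 2 to 4 are there at a start; the rules pass over those that are not, and their reading is None.
At some moment in a run one of tray, cap1, cap2, cap3, cap4 may be knocked a few centimetres aside while the robot is not near it.
It also fails if it takes over 210 s, if anything falls off the work surface, if the arm or the gripper's body presses on something with over 40 N, if the wrist force passes 120 N, or if a joint passes its speed limit or range.

## Working session

There is one attempt and no reset: what is moved stays moved. The work goes in short steps, Python scripts to look and compute and a tool call to move; the robot and the scene stay as the last step left them, time stands still between calls to the robot, and variables do not carry over. Pictures are saved under pics/ and viewed, and the job is handed in when it is done.

Besides the shell and the picture viewer there is one more tool, called after "Request:" by a JSON object that holds its "fn" and its "kwargs", one argument or row to a line. carry_out: Moves the arm, as the interface text tells. Its arguments: {"type":"object","properties":{"moves":{"type":"array"},"grip":{"type":"number"},"squeeze":{"type":"number"}},"required":["moves"]}

```bash
ls; mkdir -p pics; python3 - <<'E'
from plant import arm, vision
import cv2
print(arm.sense())
for n in ("scene","top"):
    print(n,vision.camera_params(n))
    im=vision.grab_frame(n); cv2.imwrite(f"pics/{n}0.png",im[:,:,::-1])
E
```

```text
pics
{'time': 0.0, 'joint_positions': array([-1.51770041e+00,  1.04696673e-01,  9.64954877e-02,  1.56391523e+00,
        1.35175612e-05,  1.35311831e+00]), 'joint_vel': array([ 2.51883747e-04, -9.53196274e-05, -1.11839193e-03, -1.16786177e-03,
        1.06870646e-03, -6.28554578e-04]), 'joint_torque': array([-7.29619132e-04, -5.56934738e+01,  5.03644502e+01,  1.70423038e-02,
       -3.57457038e-04,  3.45330324e-07]), 'tool_pos': array([ 0.16049447, -0.57779594,  0.2305383 ]), 'ee_rot': array([-3.11154200e+00, -4.23855099e-01, -1.91526595e-04]), 'contact_force': array([-0.28928196,  0.47594454, -0.00372625]), 'torque': array([-0.03212451,  0.03234345, -0.05310845]), 'opening': 0.08550746146667691}
scene {'fx': 471.6397619166739, 'fy': 471.6397619166739, 'cx': 321.8300448584744, 'cy': 201.73903660533202, 'k1': -0.10044709625543569, 'R': array([[-0.09492475,  0.9953126 ,  0.01849664],
       [ 0.59435347,  0.07157038, -0.80101288],
       [-0.79858202, -0.0650424 , -0.59836129]]), 't': array([ 0.0491442 , -0.27684516,  1.68974881])}
top {'fx': 519.7007343231616, 'fy': 519.7007343231616, 'cx': 324.8412055434673, 'cy': 197.18730787446853, 'k1': -0.06698190552850801, 'R': array([[-3.73487127e-05, -9.99999619e-01, -8.71665949e-04],
       [-9.91927973e-01,  1.47576714e-04, -1.26802504e-01],
       [ 1.26802585e-01,  8.59893927e-04, -9.91927601e-01]]), 't': array([0.00207189, 0.58694063, 1.29407984])}
```

View pics/scene0.png

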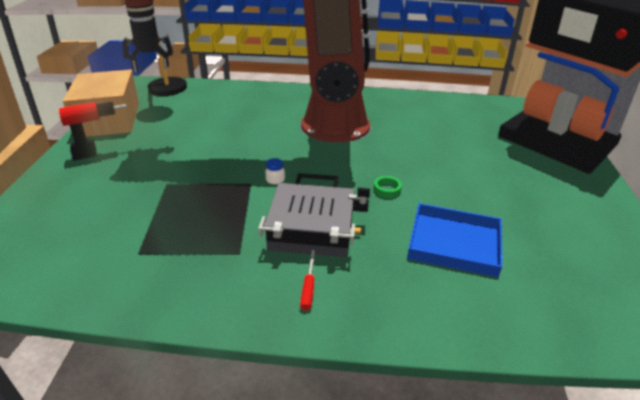

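View pics/top0.png

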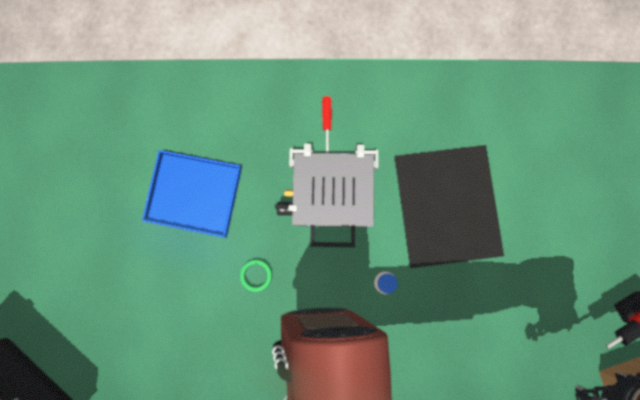

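The case sits at about (333,190) in the top view. The tray is on the left (192,193), the mat on the right (448,205), the clamp at (287,207), the lid bar at (332,245) and the jar at (386,283). I'll zoom in.

```bash
cat > h.py <<'E'
import numpy as np, cv2
from plant import arm, vision
from scipy.spatial.transform import Rotation as Ro
P={n:vision.camera_params(n) for n in("scene","top")}
def world(n,u,v,z):
    p=P[n]; d=np.array([(u-p['cx'])/p['fx'],(v-p['cy'])/p['fy']]); s=d.copy()
    for _ in range(20): s=d/(1+p['k1']*(s@s))
    R=np.array(p['R']);t=np.array(p['t']); c=-R.T@t; r=R.T@np.array([*s,1])
    return c+r*(z-c[2])/r[2]
def pix(n,X):
    p=P[n]; X=np.atleast_2d(X); c=X@np.array(p['R']).T+p['t']; s=c[:,:2]/c[:,2:]
    s=s*(1+p['k1']*(s**2).sum(1,keepdims=True))
    return s*[p['fx'],p['fy']]+[p['cx'],p['cy']]
def crop(n,im,u0,u1,v0,v1,k,name,pts=None):
    c=cv2.resize(im[v0:v1,u0:u1,::-1],None,fx=k,fy=k,interpolation=cv2.INTER_CUBIC)
    if pts is not None:
        for q in pix(n,pts): cv2.circle(c,(int((q[0]-u0+.5)*k),int((q[1]-v0+.5)*k)),3,(0,0,255),1)
    cv2.imwrite(f"pics/{name}.png",c)
def case2w(x,y,th,pts):
    c,s=np.cos(th),np.sin(th); pts=np.atleast_2d(pts)
    return pts@np.array([[c,s,0],[-s,c,0],[0,0,1]])+[x,y,0]
def st():
    s=arm.sense(); print(round(s['time'],2),'pos',np.round(s['tool_pos']*1e3,1),'F',np.round(s['contact_force'],1),'op',round(s['opening']*1e3,1)); R=Ro.from_rotvec(s['ee_rot']).as_matrix(); print('R',np.round(R,3).tolist(),'j',np.round(s['joint_positions'],2)); return s,R
E
python3 - <<'E'
from h import *
im=cv2.imread('pics/top0.png')[:,:,::-1]
crop('top',im,265,395,135,255,6,'c0')
im=cv2.imread('pics/scene0.png')[:,:,::-1]
crop('scene',im,250,380,165,260,6,'c1')
E
```

```text
(no output)
```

View pics/c0.png

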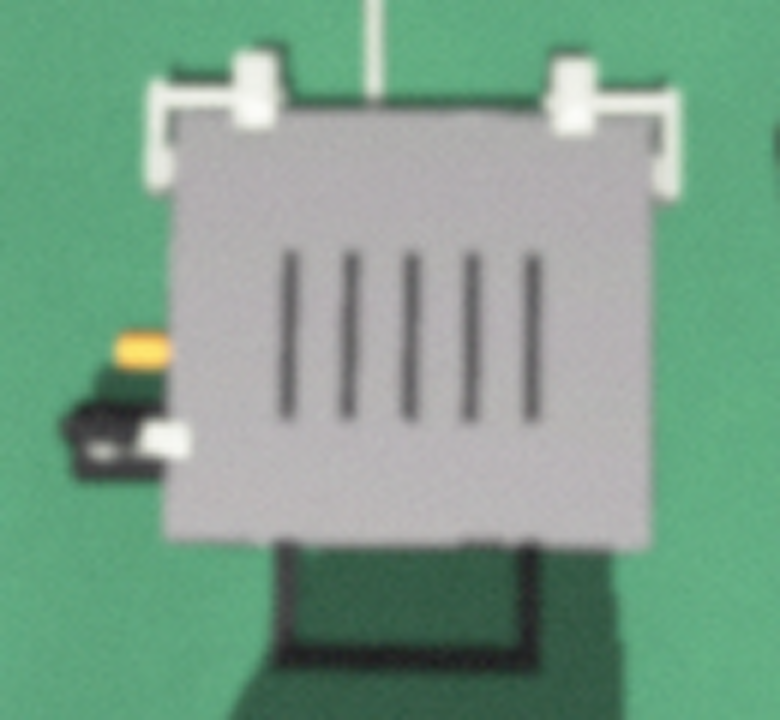

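View pics/c1.png

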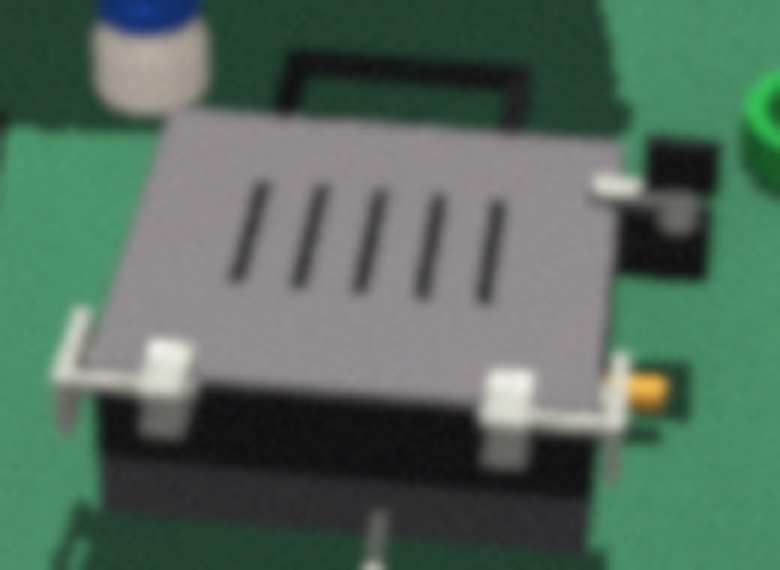

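```bash
python3 - <<'E'
from h import *
from scipy.optimize import least_squares
def up(q,u0,v0,k): return [(q[0]+.5)/k+u0-.5,(q[1]+.5)/k+v0-.5]
O=np.array
obs=[('top',(165,540),265,135,(-87.5,100,86)),('top',(650,548),265,135,(-87.5,-100,86)),('top',(173,109),265,135,(93.5,100,86)),('top',(652,119),265,135,(93.5,-100,86)),
('top',(407,656),265,135,(-133.5,0,86)),
('scene',(172,108),250,165,(-87.5,-100,86)),('scene',(622,138),250,165,(-87.5,100,86)),('scene',(602,408),250,165,(93.5,100,86)),('scene',(405,62),250,165,(-133.5,0,89))]
def f(p,ret=0):
    r=[]
    for n,q,u0,v0,X in obs:
        w=case2w(p[0],p[1],p[2],O(X)/1e3); r.append(pix(n,w)[0]-up(q,u0,v0,6))
    return O(r) if ret else O(r).ravel()
for sel in ('all','top','scene'):
    o=obs; 
    if sel!='all': obs=[a for a in o if a[0]==sel]
    s=least_squares(f,[.55,0,0]); print(sel,s.x*[1e3,1e3,57.3]); print(np.round(f(s.x,1),1).tolist()); obs=o
s=least_squares(f,[.55,0,0]).x
for nm,X in dict(bar=(-133.5,0,83),clamp=(-45,125,113),hinge=(98.5,0,83)).items(): print(nm,case2w(*s,O(X)/1e3)*1e3)
im=cv2.imread('pics/top0.png')[:,:,::-1]
for n in('top','scene'):
    im=cv2.imread(f'pics/{n}0.png')[:,:,::-1]
    # clamp grip corners both axes at thickness
    pts=[(-45+a,125+b,117.5) for a in(-5,5) for b in(-16,16)]+[(-45,125-36,95)]+[(98.5,105,83),(98.5,-105,83)]
    crop(n,im,*((265,395,135,255) if n=='top' else (250,380,165,260)),6,'d_'+n,case2w(*s,O(pts)/1e3))
# tray, mat
for q in((162,151),(241,164),(227,236),(145,219)): print('tray',world('top',*q,.035)*1e3)
for q in((396,157),(486,147),(503,256),(411,267)): print('mat',world('top',*q,.004)*1e3)
print('jar top',world('top',387,283,.06)*1e3,'tape',world('top',256,275,.025)*1e3)
E
```

```text
all [598.18311433 -18.80557822  -0.62698705]
[[0.1, 0.5], [0.8, 0.0], [0.1, -0.1], [0.4, -0.9], [0.3, 0.4], [-0.1, -0.3], [0.9, 0.4], [0.2, 0.5], [0.8, -0.4]]
top [598.21142079 -18.09515753  -0.89197133]
[[-0.4, 0.3], [0.3, 0.2], [0.0, -0.3], [0.3, -0.7], [-0.2, 0.4]]
scene [ 5.98139754e+02 -1.95809269e+01 -2.12073921e-01]
[[-0.7, -0.2], [0.4, 0.2], [0.2, 0.3], [0.2, -0.5]]
bar [[464.69110632 -17.34482603  83.        ]]
clamp [[554.55355375 106.67932703 113.        ]]
hinge [[696.67721762 -19.88336167  83.        ]]
tray [709.10763814 427.97946682  35.        ]
tray [674.04108515 219.44329895  35.        ]
tray [487.51589391 251.48465344  35.        ]
tray [530.69146546 465.07806985  35.        ]
mat [ 698.82551892 -187.02861018    4.        ]
mat [ 726.64699052 -429.57376061    4.        ]
mat [ 436.30886256 -463.17568801    4.        ]
mat [ 408.90312061 -221.07783667    4.        ]
jar top [ 370.12512479 -151.68245138   60.        ] tape [388.95176947 177.19339746  25.        ]
```

View pics/d_top.png

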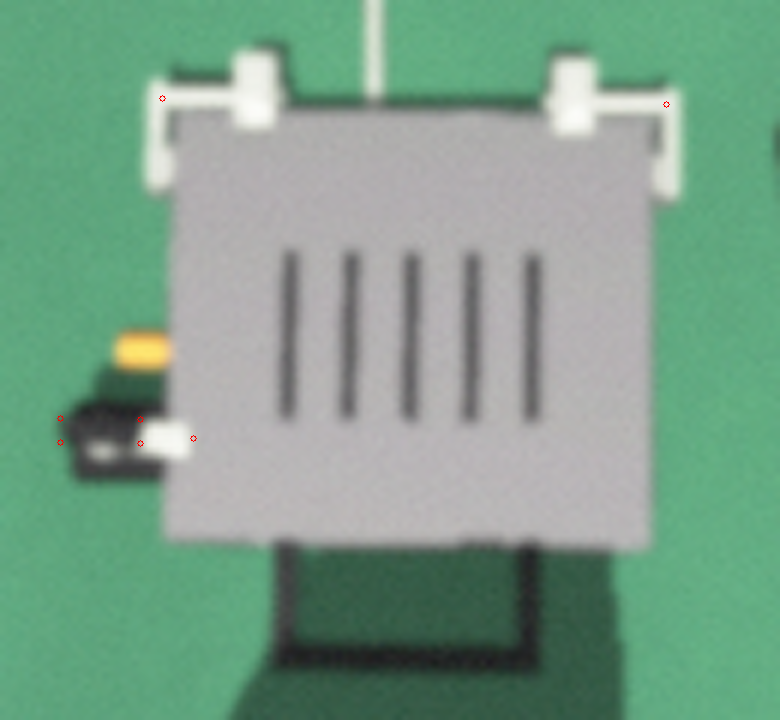

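View pics/d_scene.png

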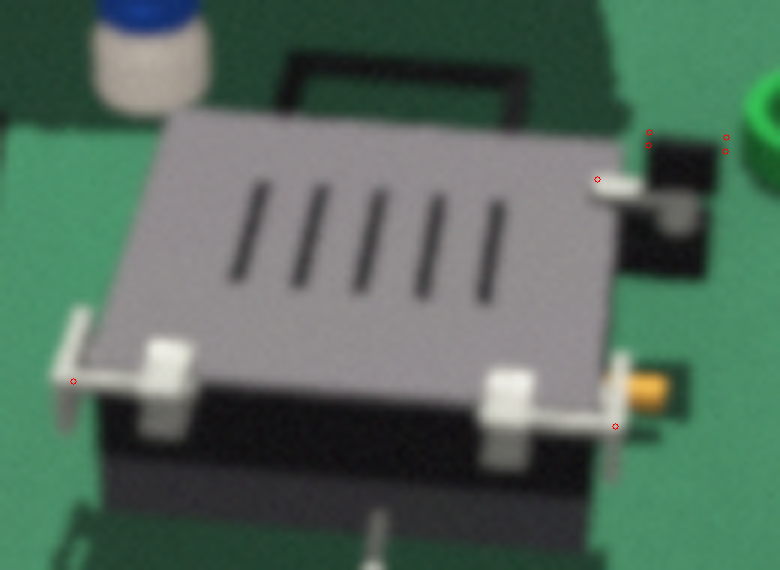

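```bash
cat >> h.py <<'E'
def plan(tx,ty,tz,yawx=None,step=50,dyaw=10,pos=None):
    """world target mm, yawx = desired tool-x angle deg (signed shortest unless tuple total turn); prints rows, one-direction"""
    s=arm.sense(); p=s['tool_pos']*1e3 if pos is None else np.array(pos,float); R=Ro.from_rotvec(s['ee_rot']).as_matrix()
    a=np.degrees(np.arctan2(R[1,0],R[0,0])); d=np.array([tx,ty,tz])-p
    turn=0 if yawx is None else -((yawx-a+180)%360-180)   # + turn = clockwise
    if isinstance(yawx,str): turn=float(yawx)
    n=max(1,int(np.ceil(np.linalg.norm(d)/step)),int(np.ceil(abs(turn)/dyaw)))
    rows=[];cur=p.copy();ca=a
    for i in range(n):
        g=p+d*(i+1)/n; e=g-cur; c,t=np.cos(np.radians(ca)),np.sin(np.radians(ca))
        r=[round(e[0]*c+e[1]*t,0),round(e[0]*t-e[1]*c,0),round(-e[2],0),round(turn/n,1)]
        if i==n-1: r[:3]=[round(e[0]*c+e[1]*t,1),round(e[0]*t-e[1]*c,1),round(-e[2],1)]
        cur+=[r[0]*c+r[1]*t,r[0]*t-r[1]*c,-r[2]]; ca-=r[3]; rows.append(r)
    print('yaw',round(a,2),'turn',round(turn,1),'n',n)
    for i in range(0,n,10): print([[int(v) if v==int(v) else v for v in r] for r in rows[i:i+10]])
E
```

Request:
{"fn": "carry_out", "kwargs": {
  "moves": [
    [[0, 0, 0, -10], [0, 0, 0, -10], [0, 0, 0, -10], [0, 0, 0, -10], [0, 0, 0, -10], [0, 0, 0, -10], [0, 0, 0, -10], [0, 0, 0, -10], [0, 0, 0, -10], [0, 0, 0, -10]]
  ]
}}

```text
time: 1.35
tool_pos: [0.1605, -0.5779, 0.2308]
ee_rot: [-1.668, -2.662, -0.001]
contact_force: [-0.5, -0.4, 0.4]
opening: 0.0854
```

```bash
python3 - <<'E'
from h import *
st(); plan(554.6,106.7,170,"-148")
E
```

```text
1.35 pos [ 160.5 -577.9  230.8] F [-0.5 -0.4  0.4] op 85.4
R [[-0.436, 0.9, -0.0], [0.9, 0.436, 0.001], [0.001, 0.0, -1.0]] j [-1.52  0.1   0.1   1.56 -0.   -0.4 ]Traceback (most recent call last):
  File "<stdin>", line 2, in <module>
  File "h.py", line 28, in plan
    turn=0 if yawx is None else -((yawx-a+180)%360-180)   # + turn = clockwise
                                   ~~~~^~
numpy._core._exceptions._UFuncNoLoopError: ufunc 'subtract' did not contain a loop with signature matching types (dtype('<U4'), dtype('float64')) -> None
```

```bash
sed -i 's/turn=0 if yawx is None else -/turn=0 if yawx is None or isinstance(yawx,str) else -/' h.py; python3 - <<'E'
from h import *
plan(554.6,106.7,170,"-148")
E
```

```text
yaw 115.85 turn -148.0 n 16
[[28, 41, 4, -9.2], [21, 45, 4, -9.2], [13, 47, 3, -9.2], [6, 49, 4, -9.2], [-2, 49, 4, -9.2], [-10, 49, 4, -9.2], [-18, 46, 4, -9.2], [-25, 42, 3, -9.2], [-31, 39, 4, -9.2], [-37, 32, 4, -9.2]]
[[-42, 27, 4, -9.2], [-45, 19, 4, -9.2], [-48, 12, 3, -9.2], [-49, 4, 4, -9.2], [-50, -4, 4, -9.2], [np.float64(-47.4), np.float64(-12.1), np.float64(3.8), -9.2]]
```

Request:
{"fn": "carry_out", "kwargs": {
  "moves": [
    [[28, 41, 4, -9.2], [21, 45, 4, -9.2], [13, 47, 3, -9.2], [6, 49, 4, -9.2], [-2, 49, 4, -9.2], [-10, 49, 4, -9.2], [-18, 46, 4, -9.2], [-25, 42, 3, -9.2], [-31, 39, 4, -9.2], [-37, 32, 4, -9.2]]
  ]
}}

```text
time: 2.6
tool_pos: [0.4097, -0.1503, 0.193]
ee_rot: [-0.755, 3.049, -0.0]
contact_force: [0.7, -0.7, 0.4]
opening: 0.0858
```

Request:
{"fn": "carry_out", "kwargs": {
  "moves": [
    [[-42, 27, 4, -9.2], [-45, 19, 4, -9.2], [-48, 12, 3, -9.2], [-49, 4, 4, -9.2], [-50, -4, 4, -9.2], [-47, -12, 4, -9.2], [0, 0, 0, 0]]
  ]
}}

```text
time: 3.48
tool_pos: [0.5584, 0.1063, 0.1688]
ee_rot: [2.081, -2.352, -0.003]
contact_force: [-0.7, -0.3, -0.3]
opening: 0.0856
```

```bash
sed -i 's/int(v) if v==int(v) else v for/int(v) if v==int(v) else float(v) for/' h.py; python3 - <<'E'
from h import *
st(); plan(554.6,106.7,97,-96.3)
E
```

```text
3.48 pos [558.4 106.3 168.8] F [-0.7 -0.3 -0.3] op 85.6
R [[-0.122, -0.993, -0.002], [-0.993, 0.122, 0.0], [-0.0, 0.002, -1.0]] j [-0.04  0.01 -0.12  1.45  0.   -1.49]
yaw -96.99 turn -0.7 n 2
[[0, 2, 36, -0.3], [0.1, 1.8, 35.8, -0.3]]
```

Request:
{"fn": "carry_out", "kwargs": {
  "moves": [
    [[0, 2, 36, 0], [0, 2, 36, 0], [0, 0, 0, 0]]
  ],
  "grip": 100
}}

```text
time: 3.85
tool_pos: [0.5518, 0.1037, 0.0956]
ee_rot: [2.071, -2.357, -0.006]
contact_force: [-1.0, -0.4, 0.5]
opening: 0.0858
```

Request:
{"fn": "carry_out", "kwargs": {
  "moves": [
    [[0, 0, 0, 0], [0, 0, 0, 0], [0, 0, 0, 0], [0, 0, 0, 0], [0, 0, 0, 0], [0, 0, 0, 0], [0, 0, 0, 0], [0, 0, 0, 0]]
  ],
  "grip": 0,
  "squeeze": 25
}}

```text
time: 4.85
tool_pos: [0.5536, 0.1047, 0.0989]
ee_rot: [2.076, -2.357, -0.002]
contact_force: [-6.9, 2.5, 7.8]
opening: 0.0096
```

```bash
python3 - <<'E'
from h import *
st()
im=vision.grab_frame('scene'); crop('scene',im,280,420,130,240,5,'k1')
E
```

```text
4.85 pos [553.6 104.7  98.9] F [-6.9  2.5  7.8] op 9.6
R [[-0.126, -0.992, -0.001], [-0.992, 0.126, 0.0], [-0.0, 0.001, -1.0]] j [-0.05  0.01 -0.24  1.32  0.   -1.49]
```

View pics/k1.png

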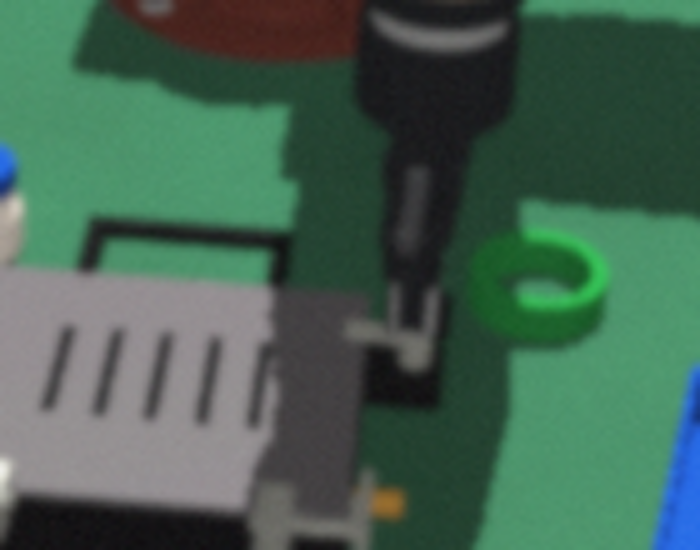

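Request:
{"fn": "carry_out", "kwargs": {
  "moves": [
    [[0, 0, -1, 5], [0, 0, 0, 8], [0, 0, 0, 10], [0, 0, 0, 10], [0, 0, 0, 10], [0, 0, 0, 10], [0, 0, 0, 10], [0, 0, 0, 10], [0, 0, 0, 8], [0, 0, 0, 0]]
  ]
}}

```text
time: 6.15
tool_pos: [0.5521, 0.1061, 0.099]
ee_rot: [0.046, -3.137, -0.005]
contact_force: [-9.6, 8.7, 5.8]
opening: 0.0089
```

```bash
python3 - <<'E'
from h import *
s,R=st(); print(s['torque'],np.degrees(np.arctan2(R[1,0],R[0,0])))
E
```

```text
6.15 pos [552.1 106.1  99. ] F [-9.6  8.7  5.8] op 8.9
R [[-1.0, -0.029, -0.004], [-0.029, 1.0, 0.003], [0.004, 0.003, -1.0]] j [-0.04  0.01 -0.24  1.32  0.   -0.07]
[1.61609287 2.2179101  0.00976466] -178.31872709175798
```

Request:
{"fn": "carry_out", "kwargs": {
  "moves": [
    [[0, 0, 0, 2], [0, 0, 0, 2], [0, 0, 0, 1], [0, 0, 0, 0], [0, 0, 0, 0]]
  ]
}}

```text
time: 6.78
tool_pos: [0.5521, 0.1062, 0.099]
ee_rot: [-0.086, -3.136, -0.004]
contact_force: [-10.7, 7.2, 5.2]
opening: 0.0094
```

```bash
python3 - <<'E'
from h import *
s,R=st(); print(s['torque'],np.degrees(np.arctan2(R[1,0],R[0,0])))
E
```

```text
6.78 pos [552.1 106.2  99. ] F [-10.7   7.2   5.2] op 9.4
R [[-0.998, 0.055, -0.004], [0.055, 0.998, 0.003], [0.004, 0.003, -1.0]] j [-0.04  0.01 -0.24  1.32  0.    0.01]
[1.58897195 2.20679706 0.57468725] 176.84686830350353
```

Request:
{"fn": "carry_out", "kwargs": {
  "moves": [
    [[0, 0, 0, 0], [0, 0, 0, 0], [0, 0, 0, 0], [0, 0, -10, 0], [0, 0, -30, 0], [0, 0, -40, 0], [60, 0, -20, 0], [60, 0, 0, 0], [60, 0, 0, 0], [0, 0, 0, 0]]
  ],
  "grip": 60
}}

```text
time: 8.02
tool_pos: [0.3731, 0.115, 0.2006]
ee_rot: [0.089, 3.136, -0.0]
contact_force: [-0.2, -0.1, -0.3]
opening: 0.0512
```

```bash
python3 - <<'E'
from h import *
st()
im=vision.grab_frame('top'); crop('top',im,265,395,135,255,5,'k2')
im=vision.grab_frame('scene'); crop('scene',im,250,390,130,260,4,'k3')
plan(464.7,-17.3,130,-90.6)
E
```

```text
8.03 pos [373.1 115.  200.6] F [-0.2 -0.1 -0.3] op 51.2
R [[-0.998, 0.056, 0.004], [0.056, 0.998, -0.0], [-0.004, -0.0, -1.0]] j [-0.04 -0.57 -0.54  1.6  -0.    0.02]
yaw 176.72 turn -92.7 n 10
[[-10, -13, 7, -9.3], [-7, -14, 7, -9.3], [-5, -15, 7, -9.3], [-3, -15, 7, -9.3], [0, -16, 7, -9.3], [3, -16, 7, -9.3], [5, -15, 7, -9.3], [7, -14, 7, -9.3], [10, -13, 7, -9.3], [11.4, -10.7, 7.2, -9.3]]
```

View pics/k2.png

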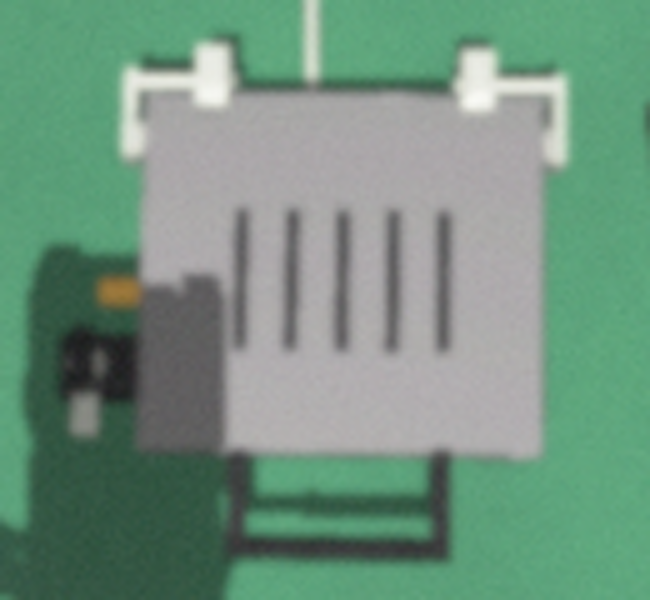

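View pics/k3.png

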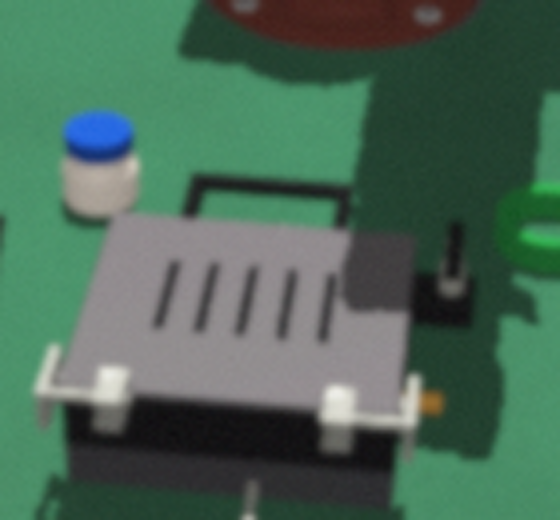

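The tongue now points along case -x, at crop (85,415), clear of the lid. Next is the bar.

Request:
{"fn": "carry_out", "kwargs": {
  "moves": [
    [[-10, -13, 7, -9.3], [-7, -14, 7, -9.3], [-5, -15, 7, -9.3], [-3, -15, 7, -9.3], [0, -16, 7, -9.3], [3, -16, 7, -9.3], [5, -15, 7, -9.3], [7, -14, 7, -9.3], [10, -13, 7, -9.3], [11, -11, 7, -9.3]]
  ],
  "grip": 45
}}

```text
time: 9.38
tool_pos: [0.4658, -0.018, 0.1284]
ee_rot: [2.221, -2.221, -0.001]
contact_force: [-0.2, 0.4, -0.3]
opening: 0.0381
```

Request:
{"fn": "carry_out", "kwargs": {
  "moves": [
    [[0, 0, 0, 0], [0, 0, 0, 0]]
  ]
}}

```text
time: 9.62
tool_pos: [0.4646, -0.0168, 0.129]
ee_rot: [2.211, -2.231, -0.001]
contact_force: [1.0, -0.2, -0.5]
opening: 0.0387
```

```bash
python3 - <<'E'
from h import *
st()
plan(464.7,-17.3,67,-90.6)
E
```

```text
9.62 pos [464.6 -16.8 129. ] F [ 1.  -0.2 -0.5] op 38.7
R [[-0.009, -1.0, -0.001], [-1.0, 0.009, 0.0], [-0.0, 0.001, -1.0]] j [-0.32 -0.31 -0.48  1.41  0.   -1.88]
yaw -90.51 turn 0.1 n 2
[[0, 0, 31, 0], [0.5, -0.1, 31, 0]]
```

Request:
{"fn": "carry_out", "kwargs": {
  "moves": [
    [[0, 0, 31, 0], [0, 0, 31, 0], [0, 0, 0, 0]]
  ]
}}

```text
time: 10.0
tool_pos: [0.4629, -0.016, 0.0654]
ee_rot: [2.213, -2.228, -0.005]
contact_force: [0.1, 0.3, 0.8]
opening: 0.0383
```

Request:
{"fn": "carry_out", "kwargs": {
  "moves": [
    [[0, 0, 0, 0], [0, 0, 0, 0], [0, 0, 0, 0], [0, 0, 0, 0], [0, 0, 0, 0], [0, 0, 0, 0]]
  ],
  "grip": 0,
  "squeeze": 40
}}

```text
time: 10.75
tool_pos: [0.4642, -0.017, 0.0687]
ee_rot: [2.215, -2.227, 0.0]
contact_force: [-8.1, 1.0, 7.4]
opening: 0.0105
```

```bash
python3 - <<'E'
from h import *
st()
# arc: from tilt 0 to 89 about hinge with r=232, rows
r=232; x0,z0=0,0
for a0,a1,n in((0,5,2),(5,90,28)):
  A=np.linspace(a0,a1,n+1)
  out=[]
  for i in range(n):
    X=lambda a:(-r*np.cos(np.radians(a)),r*np.sin(np.radians(a)))
    (u,v),(w,q)=X(A[i]),X(A[i+1]); out.append([0,round(-(w-u),1),round(-(q-v),1),0])
  for i in range(0,n,10):print([list(map(float,o)) for o in out[i:i+10]])
E
```

```text
10.75 pos [464.2 -17.   68.7] F [-8.1  1.   7.4] op 10.5
R [[-0.006, -1.0, -0.001], [-1.0, 0.006, -0.001], [0.001, 0.001, -1.0]] j [-0.32 -0.29 -0.57  1.29 -0.   -1.88]
[[0.0, -0.2, -10.1, 0.0], [0.0, -0.7, -10.1, 0.0]]
[[0.0, -1.4, -12.2, 0.0], [0.0, -2.0, -12.1, 0.0], [0.0, -2.7, -12.0, 0.0], [0.0, -3.3, -11.8, 0.0], [0.0, -3.9, -11.6, 0.0], [0.0, -4.5, -11.4, 0.0], [0.0, -5.1, -11.2, 0.0], [0.0, -5.7, -10.9, 0.0], [0.0, -6.3, -10.6, 0.0], [0.0, -6.8, -10.2, 0.0]]
[[0.0, -7.4, -9.8, 0.0], [0.0, -7.9, -9.4, 0.0], [0.0, -8.4, -9.0, 0.0], [0.0, -8.8, -8.5, 0.0], [0.0, -9.3, -8.1, 0.0], [0.0, -9.7, -7.6, 0.0], [0.0, -10.1, -7.0, 0.0], [0.0, -10.4, -6.5, 0.0], [0.0, -10.8, -5.9, 0.0], [0.0, -11.1, -5.3, 0.0]]
[[0.0, -11.3, -4.8, 0.0], [0.0, -11.6, -4.1, 0.0], [0.0, -11.8, -3.5, 0.0], [0.0, -11.9, -2.9, 0.0], [0.0, -12.1, -2.3, 0.0], [0.0, -12.2, -1.6, 0.0], [0.0, -12.3, -1.0, 0.0], [0.0, -12.3, -0.3, 0.0]]
```

Request:
{"fn": "carry_out", "kwargs": {
  "moves": [
    [[0, -0.2, -10.1, 0], [0, -0.7, -10.1, 0], [0, -1.4, -12.2, 0], [0, -2, -12.1, 0], [0, -2.7, -12, 0], [0, -3.3, -11.8, 0], [0, -3.9, -11.6, 0], [0, 0, 0, 0]]
  ]
}}

```text
time: 11.75
tool_pos: [0.4777, -0.017, 0.1486]
ee_rot: [2.214, -2.226, -0.002]
contact_force: [-11.3, 0.3, 1.8]
opening: 0.01
```

```bash
python3 - <<'E'
from h import *
st()
im=vision.grab_frame('scene'); crop('scene',im,240,390,120,260,4,'k4')
E
```

```text
11.75 pos [477.7 -17.  148.6] F [-11.3   0.3   1.8] op 10.0
R [[-0.005, -1.0, -0.002], [-1.0, 0.005, -0.001], [0.001, 0.002, -1.0]] j [-0.31 -0.27 -0.41  1.43 -0.   -1.87]
```

View pics/k4.png

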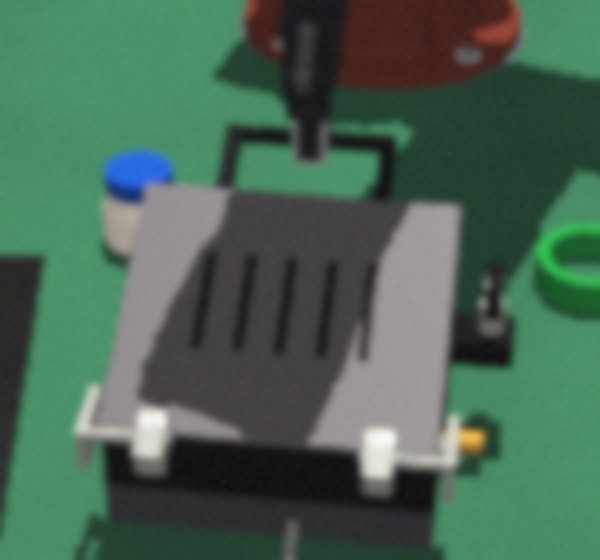

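Request:
{"fn": "carry_out", "kwargs": {
  "moves": [
    [[0, -3.5, -11.4, 0], [0, -4.1, -11.2, 0], [0, -5.7, -10.9, 0], [0, -6.3, -10.6, 0], [0, -6.8, -10.2, 0], [0, -7.4, -9.8, 0], [0, -7.9, -9.4, 0], [0, -8.4, -9, 0], [0, 0, 0, 0]]
  ]
}}

```text
time: 12.92
tool_pos: [0.5281, -0.0176, 0.2323]
ee_rot: [2.214, -2.226, 0.001]
contact_force: [-16.9, -1.9, 11.1]
opening: 0.0104
```

Request:
{"fn": "carry_out", "kwargs": {
  "moves": [
    [[0, -8.8, -8.5, 0], [0, -9.3, -8.1, 0], [0, -9.7, -7.6, 0], [0, -10.1, -7, 0], [0, -10.4, -6.5, 0], [0, -10.8, -5.9, 0], [0, -11.1, -5.3, 0], [0, 0, 0, 0]]
  ]
}}

```text
time: 13.92
tool_pos: [0.6003, -0.0185, 0.2826]
ee_rot: [-2.214, 2.226, -0.009]
contact_force: [-8.9, -4.5, 16.0]
opening: 0.0107
```

```bash
python3 - <<'E'
from h import *
st()
im=vision.grab_frame('scene'); crop('scene',im,240,390,120,260,4,'k5')
E
```

```text
13.93 pos [600.3 -18.5 282.6] F [-8.9 -4.5 16. ] op 10.7
R [[-0.005, -1.0, 0.005], [-1.0, 0.005, -0.003], [0.003, -0.005, -1.0]] j [-0.25  0.12  0.21  1.65 -0.   -1.81]
```

View pics/k5.png

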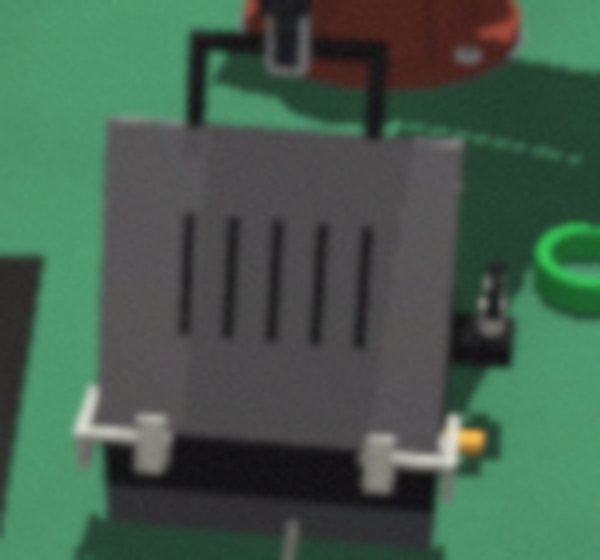

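Request:
{"fn": "carry_out", "kwargs": {
  "moves": [
    [[0, -10.5, -5.8, 0], [0, -11.6, -4.6, 0], [0, -11.8, -3.5, 0], [0, -11.9, -2.9, 0], [0, -12.1, -2.3, 0], [0, -12.2, -1.6, 0], [0, -12.3, -1, 0], [0, -11.3, -0.3, 0], [0, 0, 0, 0]]
  ]
}}

```text
time: 15.1
tool_pos: [0.6943, -0.0186, 0.302]
ee_rot: [-2.214, 2.226, -0.006]
contact_force: [-1.3, -2.9, 5.4]
opening: 0.0104
```

```bash
python3 - <<'E'
from h import *
st()
im=vision.grab_frame('scene'); crop('scene',im,240,390,100,260,4,'k6')
im=vision.grab_frame('top'); crop('top',im,265,395,125,255,4,'k7')
E
```

```text
15.1 pos [694.3 -18.6 302. ] F [-1.3 -2.9  5.4] op 10.4
R [[-0.005, -1.0, 0.004], [-1.0, 0.005, -0.001], [0.001, -0.004, -1.0]] j [-0.21  0.45  0.64  1.75 -0.   -1.78]
```

View pics/k6.png

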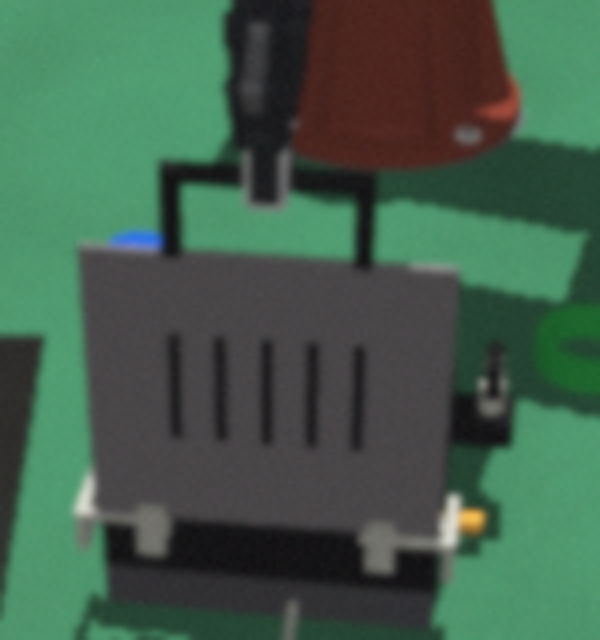

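View pics/k7.png

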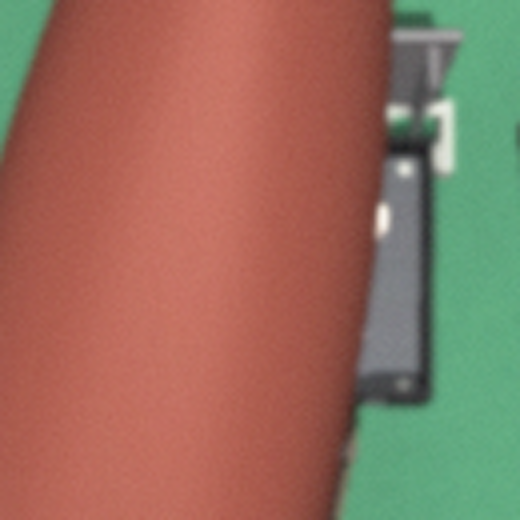

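Request:
{"fn": "carry_out", "kwargs": {
  "moves": [
    [[0, 0, -6, 0], [0, 0, -8, 0], [0, 0, -8, 0], [0, 0, -8, 0], [0, 0, -10, 0], [0, 0, -10, 0], [0, 0, -10, 0], [0, 0, 0, 0]]
  ]
}}

```text
time: 16.2
tool_pos: [0.693, -0.018, 0.3614]
ee_rot: [-2.215, 2.226, -0.002]
contact_force: [0.3, -0.6, -4.3]
opening: 0.0103
```

```bash
python3 - <<'E'
from h import *
st()
im=vision.grab_frame('scene'); crop('scene',im,220,410,80,260,4,'k8')
E
```

```text
16.2 pos [693.  -18.  361.4] F [ 0.3 -0.6 -4.3] op 10.3
R [[-0.005, -1.0, 0.002], [-1.0, 0.005, -0.0], [0.0, -0.002, -1.0]] j [-0.21  0.54  0.86  1.89 -0.   -1.78]
```

View pics/k8.png

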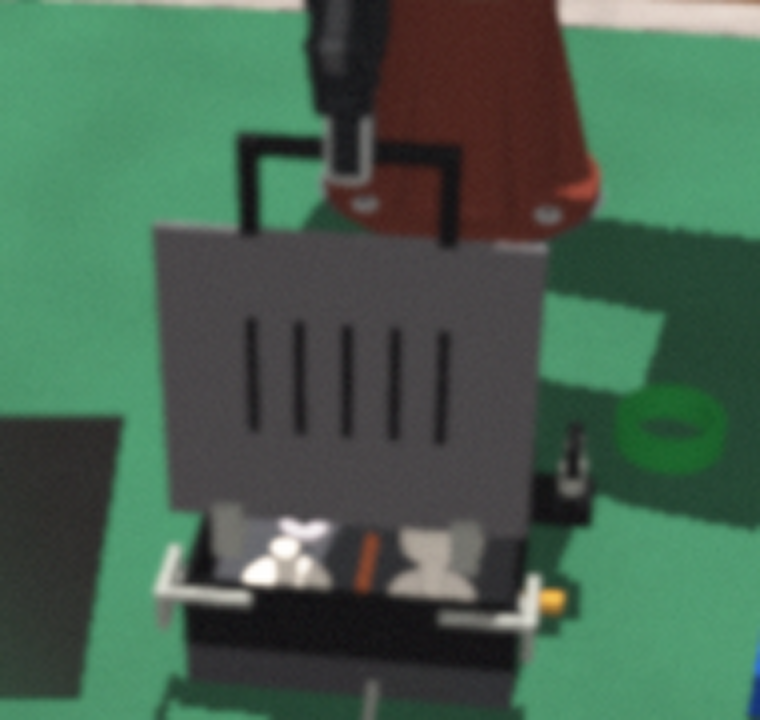

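```bash
python3 - <<'E'
from h import *
from scipy.optimize import least_squares
for q in((396,157),(486,147),(503,256),(411,267)): pass
im=cv2.imread('pics/top0.png')[:,:,::-1]
c=(567.7,-325.2,np.radians(6.6))
pts=case2w(c[0]/1e3,c[1]/1e3,c[2],np.array([(a,b,4) for a in(-150,0,150) for b in(-125,0,125)])/1e3)
crop('top',im,380,520,135,280,4,'m0',pts)
im=cv2.imread('pics/scene0.png')[:,:,::-1]
crop('scene',im,130,270,170,265,5,'m1',pts)
E
```

```text
(no output)
```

View pics/m0.png

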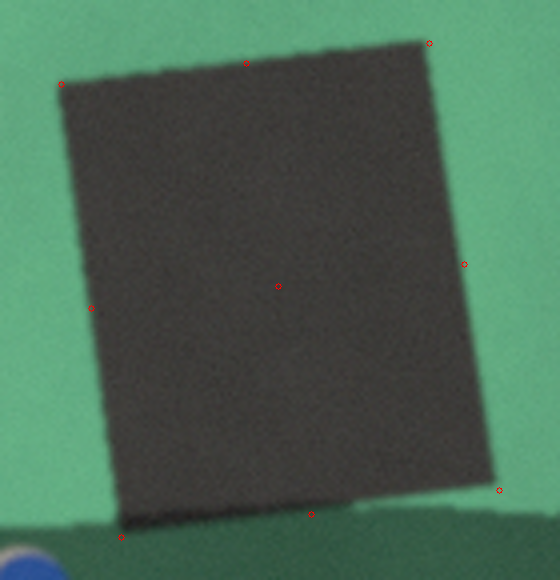

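View pics/m1.png

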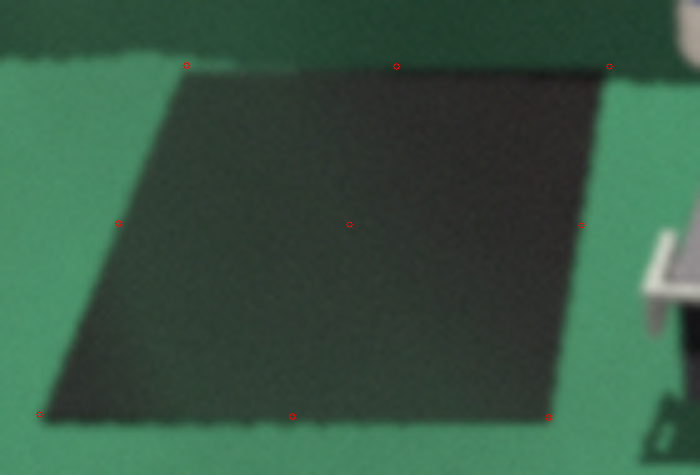

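```bash
python3 - <<'E'
from h import *
plan(658.9,-314.6,361,-83.4,step=20)
E
```

```text
yaw -90.28 turn -6.9 n 15
[[20, 2, 0, -0.5], [20, 3, 0, -0.5], [19, 2, 0, -0.5], [20, 3, 0, -0.5], [20, 3, 0, -0.5], [19, 3, 0, -0.5], [20, 3, 0, -0.5], [20, 3, 0, -0.5], [19, 4, 0, -0.5], [20, 3, 0, -0.5]]
[[19, 4, 0, -0.5], [20, 4, 0, -0.5], [19, 5, 0, -0.5], [20, 4, 0, -0.5], [19, 4.6, -0.4, -0.5]]
```

Request:
{"fn": "carry_out", "kwargs": {
  "moves": [
    [[10, 1, 0, 0], [20, 3, 0, -0.5], [19, 2, 0, -0.5], [20, 3, 0, -0.5], [20, 3, 0, -0.5], [19, 3, 0, -0.5], [20, 3, 0, -0.5], [20, 3, 0, -0.5], [19, 4, 0, -0.5], [20, 3, 0, -0.5]]
  ]
}}

```text
time: 17.5
tool_pos: [0.6698, -0.207, 0.3604]
ee_rot: [2.302, -2.138, 0.0]
contact_force: [-0.6, -0.0, -4.3]
opening: 0.0103
```

Request:
{"fn": "carry_out", "kwargs": {
  "moves": [
    [[19, 4, 0, -0.5], [20, 4, 0, -0.5], [19, 5, 0, -0.5], [20, 4, 0, -0.5], [19, 4, 0, -0.5], [8, 0, 0, -0.5], [0, 0, 0, 0], [0, 0, 0, 0], [0, 0, 0, 0]]
  ]
}}

```text
time: 18.62
tool_pos: [0.659, -0.3118, 0.3613]
ee_rot: [-2.357, 2.076, -0.002]
contact_force: [-0.6, 0.2, -4.1]
opening: 0.0103
```

```bash
python3 - <<'E'
from h import *
st()
plan(658.9,-314.6,265,-83.4,step=20)
im=vision.grab_frame('scene'); crop('scene',im,100,400,80,280,2.6,'k9')
E
```

```text
18.62 pos [ 659.  -311.8  361.3] F [-0.6  0.2 -4.1] op 10.3
R [[0.126, -0.992, 0.001], [-0.992, -0.126, -0.001], [0.001, -0.001, -1.0]] j [-0.62  0.75  1.16  1.98  0.   -2.32]
yaw -82.75 turn 0.6 n 5
[[1, 0, 19, 0.1], [0, 0, 20, 0.1], [1, 0, 19, 0.1], [0, 0, 19, 0.1], [0.8, 0.5, 19.3, 0.1]]
```

View pics/k9.png

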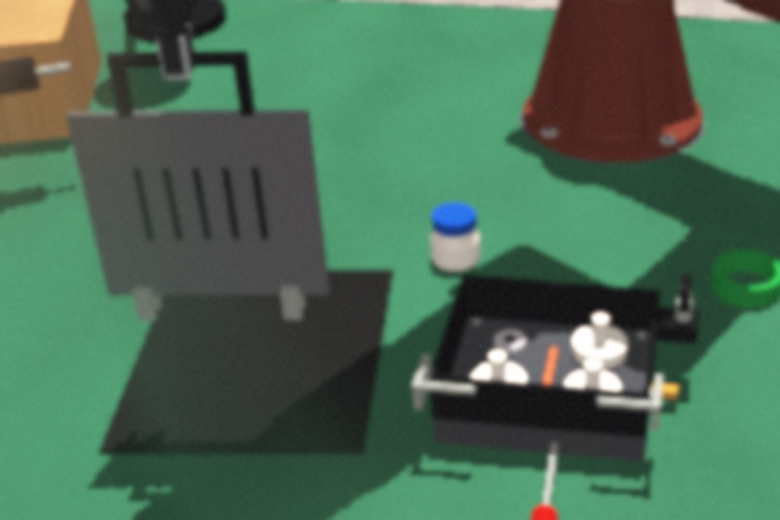

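The lid is clear of the pins. I can see three caps, two at +y and one at -y on the hinge side, plus one bare stub at (510,340). Lowering the lid now.

Request:
{"fn": "carry_out", "kwargs": {
  "moves": [
    [[1, 0, 19, 0], [0, 0, 20, 0.2], [1, 0, 19, 0.2], [0, 0, 19, 0.2], [1, 0, 19, 0], [0, 0, 0, 0]]
  ]
}}

```text
time: 19.42
tool_pos: [0.6589, -0.3147, 0.2636]
ee_rot: [2.346, -2.089, -0.002]
contact_force: [-0.1, 0.4, -3.5]
opening: 0.0105
```

Request:
{"fn": "carry_out", "kwargs": {
  "moves": [
    [[0, 0, 8, 0], [0, 0, 6, 0], [0, 0, 5, 0], [0, 0, 4, 0], [0, 0, 3, 0], [0, 0, 0, 0], [0, 0, 0, 0]]
  ]
}}

```text
time: 20.3
tool_pos: [0.6596, -0.3156, 0.24]
ee_rot: [-2.346, 2.09, -0.004]
contact_force: [-0.3, -1.3, 5.8]
opening: 0.0099
```

```bash
python3 - <<'E'
from h import *
st()
im=vision.grab_frame('scene'); crop('scene',im,100,400,80,280,2.6,'k10')
E
```

```text
20.3 pos [ 659.6 -315.6  240. ] F [-0.3 -1.3  5.8] op 9.9
R [[0.115, -0.993, 0.002], [-0.993, -0.115, -0.002], [0.002, -0.002, -1.0]] j [-0.62  0.54  0.64  1.66 -0.   -2.31]
```

View pics/k10.png

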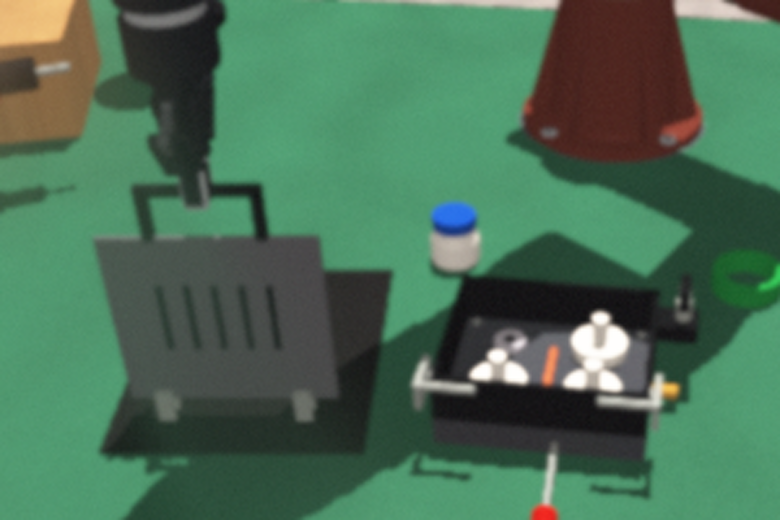

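```bash
python3 - <<'E'
import numpy as np
def B(a):
    r=np.radians(a);c,s=np.cos(r),np.sin(r)
    if a>=16.6: return np.array([-248*c+11*s,248*s+11*c])
    r0=np.radians(16.6); k=np.array([-248*np.cos(r0)+11*np.sin(r0)+201*np.cos(r0)-25*np.sin(r0),0])
    return k+np.array([-201*c+25*s,201*s+25*c])
A=np.linspace(90,0,31)
Q=[[0,float(round(-(B(b)-B(a))[0],1)),float(round(-(B(b)-B(a))[1],1)),0] for a,b in zip(A,A[1:])]
for i in range(0,30,8):print(Q[i:i+8])
print(B(90),B(16.6),B(0))
E
```

```text
[[0, 13.0, -0.2, 0], [0, 13.0, 0.4, 0], [0, 12.9, 1.1, 0], [0, 12.9, 1.8, 0], [0, 12.8, 2.5, 0], [0, 12.6, 3.1, 0], [0, 12.4, 3.8, 0], [0, 12.2, 4.4, 0]]
[[0, 12.0, 5.1, 0], [0, 11.7, 5.7, 0], [0, 11.4, 6.3, 0], [0, 11.0, 6.9, 0], [0, 10.7, 7.4, 0], [0, 10.2, 8.0, 0], [0, 9.8, 8.5, 0], [0, 9.4, 9.0, 0]]
[[0, 8.9, 9.5, 0], [0, 8.4, 10.0, 0], [0, 7.8, 10.4, 0], [0, 7.3, 10.8, 0], [0, 6.7, 11.1, 0], [0, 6.1, 11.5, 0], [0, 5.5, 11.8, 0], [0, 4.9, 12.0, 0]]
[[0, 4.3, 10.9, 0], [0, 3.7, 9.9, 0], [0, 3.2, 10.1, 0], [0, 2.7, 10.3, 0], [0, 2.1, 10.4, 0], [0, 1.6, 10.5, 0]]
[ 11. 248.] [-234.52142643   81.39226344] [-250.04079814   25.        ]
```

Request:
{"fn": "carry_out", "kwargs": {
  "moves": [
    [[0, 13, 0, 0], [0, 13, 0.4, 0], [0, 13, 1.1, 0], [0, 13, 1.8, 0], [0, 13, 2.5, 0], [0, 12.5, 3.1, 0], [0, 12.4, 3.8, 0], [0, 12.2, 4.4, 0], [0, 0, 0, 0]]
  ]
}}

```text
time: 21.48
tool_pos: [0.5574, -0.3272, 0.2219]
ee_rot: [2.345, -2.09, 0.001]
contact_force: [-0.4, -0.3, 3.5]
opening: 0.0101
```

```bash
python3 - <<'E'
from h import *
st()
im=vision.grab_frame('scene'); crop('scene',im,100,400,80,280,2.6,'k11')
E
```

```text
21.48 pos [ 557.4 -327.2  221.9] F [-0.4 -0.3  3.5] op 10.1
R [[0.114, -0.993, 0.001], [-0.993, -0.114, -0.001], [0.001, -0.001, -1.0]] j [-0.73  0.25  0.24  1.56 -0.   -2.42]
```

View pics/k11.png

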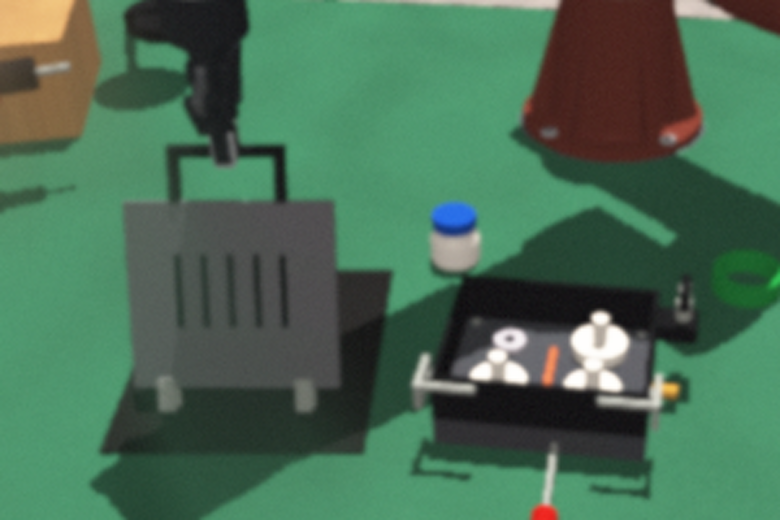

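Request:
{"fn": "carry_out", "kwargs": {
  "moves": [
    [[0, 12, 5, 0], [0, 11.7, 5.7, 0], [0, 11.4, 6.3, 0], [0, 11, 6.9, 0], [0, 10.7, 7.4, 0], [0, 10.2, 8, 0], [0, 9.8, 8.5, 0], [0, 9.4, 9, 0], [0, 0, 0, 0]]
  ]
}}

```text
time: 22.65
tool_pos: [0.4715, -0.3368, 0.1638]
ee_rot: [2.345, -2.09, -0.002]
contact_force: [-0.8, -0.7, 0.6]
opening: 0.0101
```

```bash
python3 - <<'E'
from h import *
st()
im=vision.grab_frame('scene'); crop('scene',im,100,400,80,280,2.6,'k12')
E
```

```text
22.65 pos [ 471.5 -336.8  163.8] F [-0.8 -0.7  0.6] op 10.1
R [[0.115, -0.993, -0.001], [-0.993, -0.115, 0.001], [-0.001, 0.001, -1.0]] j [-0.85  0.04 -0.09  1.44 -0.   -2.53]
```

View pics/k12.png

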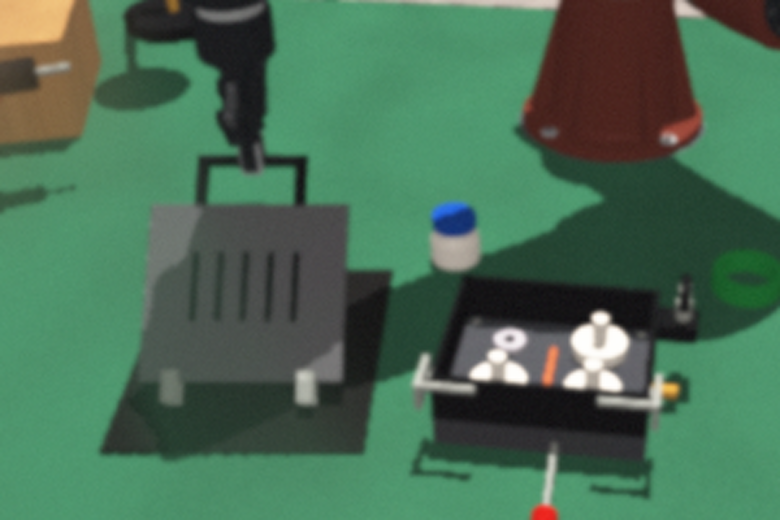

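Request:
{"fn": "carry_out", "kwargs": {
  "moves": [
    [[0, 8.9, 9.5, 0], [0, 8.4, 10, 0], [0, 7.8, 10.4, 0], [0, 7.3, 10.8, 0], [0, 6.7, 11.1, 0], [0, 6.1, 11.5, 0], [0, 5.5, 11.8, 0], [0, 4.9, 12, 0], [0, 0, 0, 0]]
  ]
}}

```text
time: 23.82
tool_pos: [0.4162, -0.3429, 0.0763]
ee_rot: [-2.345, 2.09, 0.002]
contact_force: [0.5, 0.6, -0.4]
opening: 0.0105
```

Request:
{"fn": "carry_out", "kwargs": {
  "moves": [
    [[0, 4.3, 10.9, 0], [0, 3.7, 10, 0], [0, 3.2, 10, 0], [0, 2.7, 10.3, 0], [0, 2.1, 10.4, 0], [0, 0, 0, 0], [0, 0, 0, 0]]
  ]
}}

```text
time: 24.7
tool_pos: [0.4006, -0.3449, 0.0257]
ee_rot: [2.345, -2.089, -0.002]
contact_force: [-1.4, 1.1, -0.7]
opening: 0.01
```

```bash
python3 - <<'E'
from h import *
st()
im=vision.grab_frame('scene'); crop('scene',im,100,400,80,280,2.6,'k13')
E
```

```text
24.7 pos [ 400.6 -344.9   25.7] F [-1.4  1.1 -0.7] op 10.0
R [[0.115, -0.993, -0.001], [-0.993, -0.115, 0.0], [-0.0, 0.001, -1.0]] j [-0.96 -0.04 -0.43  1.19 -0.   -2.64]
```

View pics/k13.png

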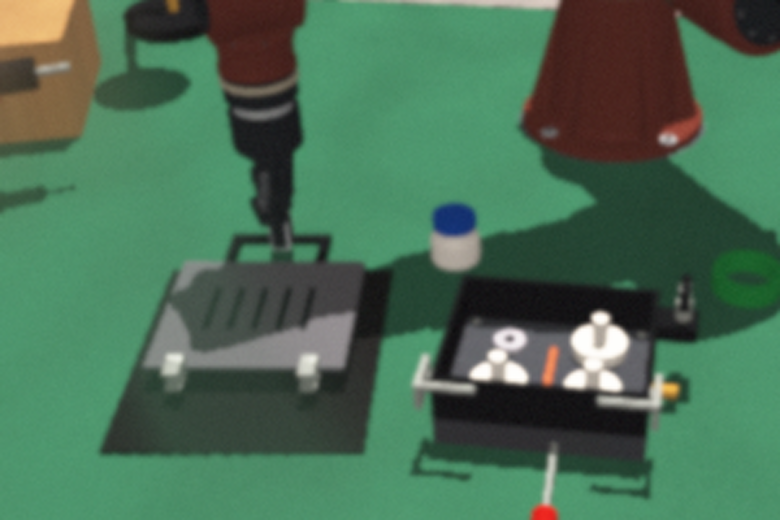

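Request:
{"fn": "carry_out", "kwargs": {
  "moves": [
    [[0, -8, 1, 0], [0, -8, 2, 0], [0, -8, 2, 0], [0, -8, 1, 0], [0, -7, 1, 0], [0, 0, 1, 0], [0, 0, 0, 0]]
  ]
}}

```text
time: 25.62
tool_pos: [0.4408, -0.3416, 0.0191]
ee_rot: [2.345, -2.089, 0.004]
contact_force: [-3.7, -0.6, 8.8]
opening: 0.0098
```

```bash
python3 - <<'E'
from h import *
st()
c=(570.5,-324.8,np.radians(6.6))
pts=case2w(c[0]/1e3,c[1]/1e3,c[2],np.array([(a,b,32) for a in(-86,95) for b in(-100,0,100)]+[(-132,0,29)]+[(a,b,4) for a in(-150,150) for b in(-125,125)])/1e3)
im=vision.grab_frame('scene'); crop('scene',im,130,270,160,265,5,'k14',pts)
im=vision.grab_frame('top'); crop('top',im,380,520,135,280,4,'k15',pts)
E
```

```text
25.62 pos [ 440.8 -341.6   19.1] F [-3.7 -0.6  8.8] op 9.8
R [[0.115, -0.993, 0.001], [-0.993, -0.115, -0.002], [0.002, -0.001, -1.0]] j [-0.89  0.05 -0.35  1.17 -0.   -2.58]
```

View pics/k14.png

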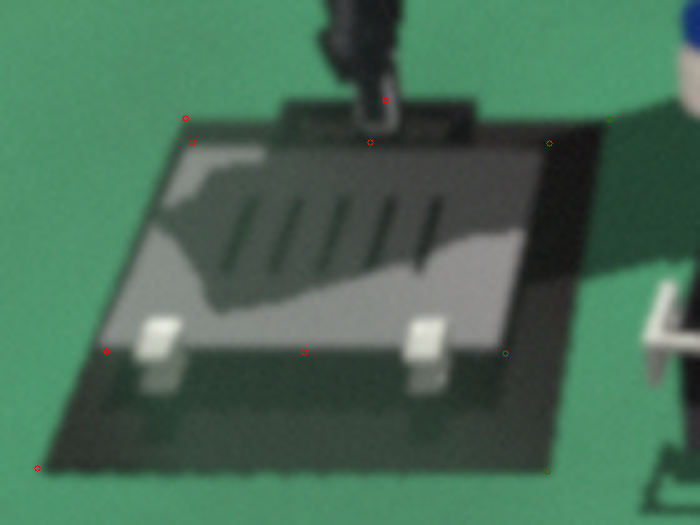

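View pics/k15.png

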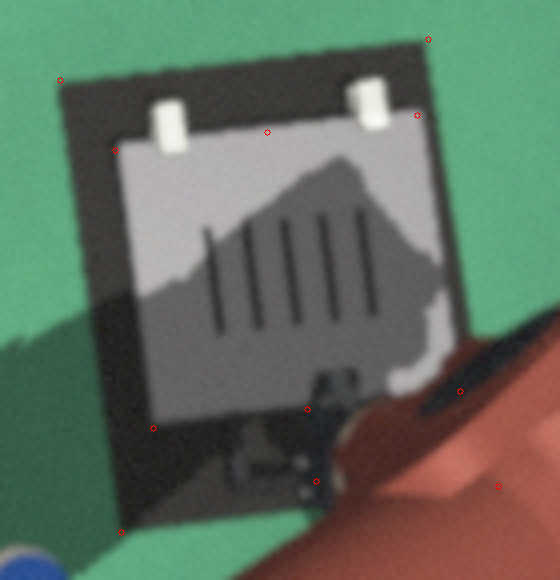

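Request:
{"fn": "carry_out", "kwargs": {
  "moves": [
    [[0, 0, 0, 0], [0, 0, 0, 0], [0, 0, 0, 0], [0, 0, 0, 0], [0, 0, -10, 0], [0, 0, -30, 0], [0, 0, -50, 0], [0, 0, -50, 0], [0, 0, -50, 0], [0, 0, 0, 0]]
  ],
  "grip": 40
}}

```text
time: 26.98
tool_pos: [0.4412, -0.3424, 0.2133]
ee_rot: [2.345, -2.089, 0.013]
contact_force: [1.0, -0.3, -1.3]
opening: 0.0344
```

```bash
python3 - <<'E'
from h import *
st()
im=vision.grab_frame('scene'); crop('scene',im,120,520,140,300,2,'k16')
crop('scene',im,270,380,180,260,6,'k17')
im=vision.grab_frame('top'); crop('top',im,265,395,125,255,5,'k18')
crop('top',im,130,530,120,300,2,'k19')
cv2.imwrite('pics/top1.png',im[:,:,::-1])
E
```

```text
26.98 pos [ 441.2 -342.4  213.3] F [ 1.  -0.3 -1.3] op 34.4
R [[0.115, -0.993, 0.005], [-0.993, -0.115, -0.006], [0.007, -0.004, -1.0]] j [-0.89 -0.04 -0.08  1.52 -0.   -2.58]
```

View pics/k16.png

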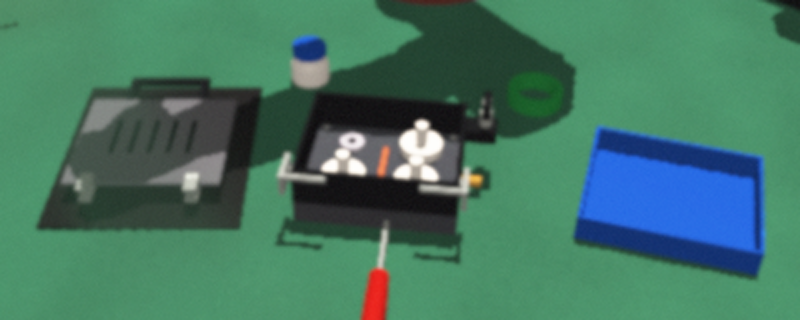

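View pics/k17.png

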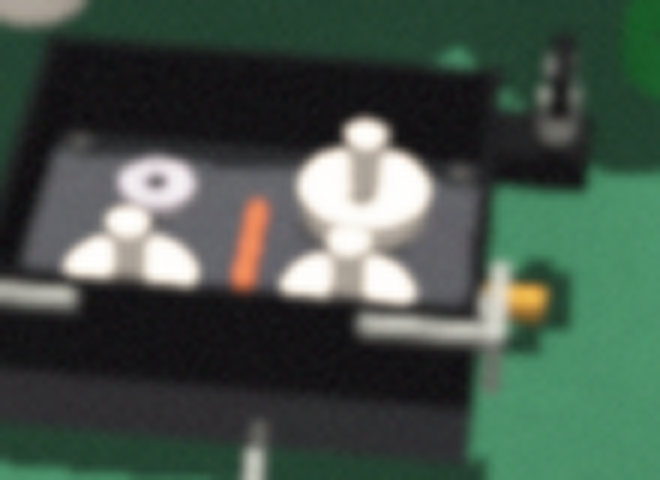

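View pics/k18.png

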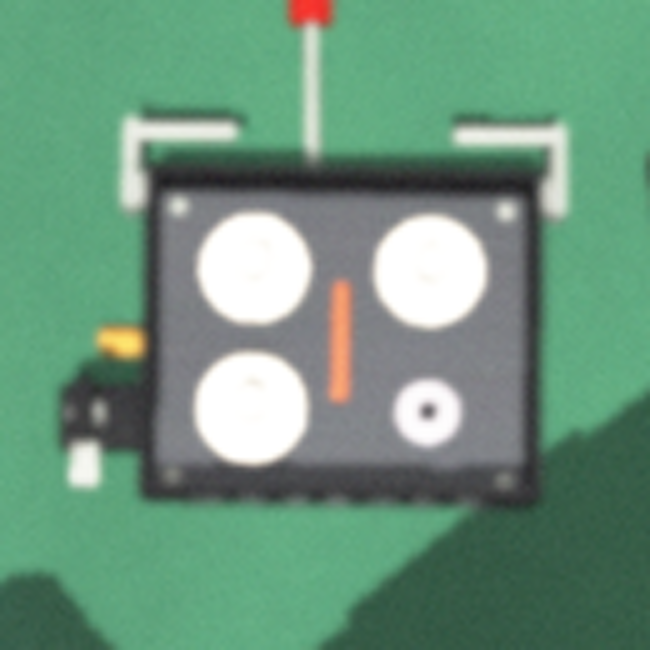

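View pics/k19.png

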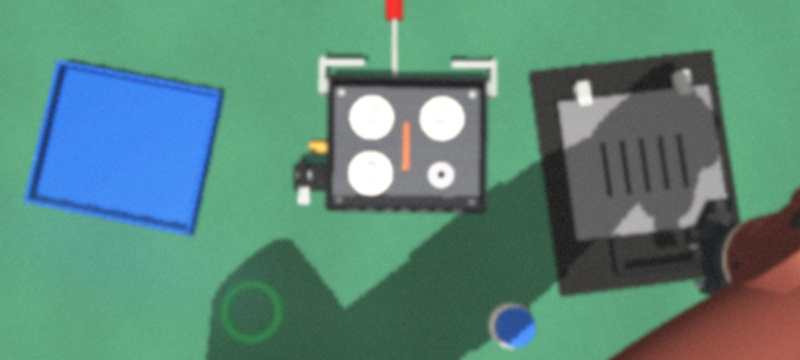

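```bash
python3 - <<'E'
from h import *
C=(.5982,-.0188,np.radians(-.63))
for nm,q,z in(('A',(254,268),.046),('B',(430,270),.046),('D',(251,408),.046),('stub',(427,411),.039)):
    w=world('top',(q[0]+.5)/5+265-.5,(q[1]+.5)/5+125-.5,z); print(nm,w*1e3)
for x in(36,-36):
  for y in(45,-45): print(x,y,case2w(*C,np.array((x,y,46))/1e3)*1e3)
for q in((162,151),(241,164),(227,236),(145,219)): pass
im=cv2.imread('pics/top1.png')[:,:,::-1]
T=(.6003,.3412,np.radians(-10.7))
pts=case2w(*T,np.array([(a,b,35) for a in(-95,95) for b in(-110,110)])/1e3)
crop('top',im,130,260,135,250,5,'t0',pts)
E
```

```text
A [634.79499731  26.15363104  46.        ]
B [633.74937472 -63.86780873  46.        ]
D [562.76470811  27.51263754  46.        ]
stub [561.98044259 -62.21567647  39.        ]
36 45 [[634.69261465  25.80144702  46.        ]]
36 -45 [[633.7030329  -64.19311242  46.        ]]
-36 45 [[562.6969671   26.59311242  46.        ]]
-36 -45 [[561.70738535 -63.40144702  46.        ]]
```

View pics/t0.png

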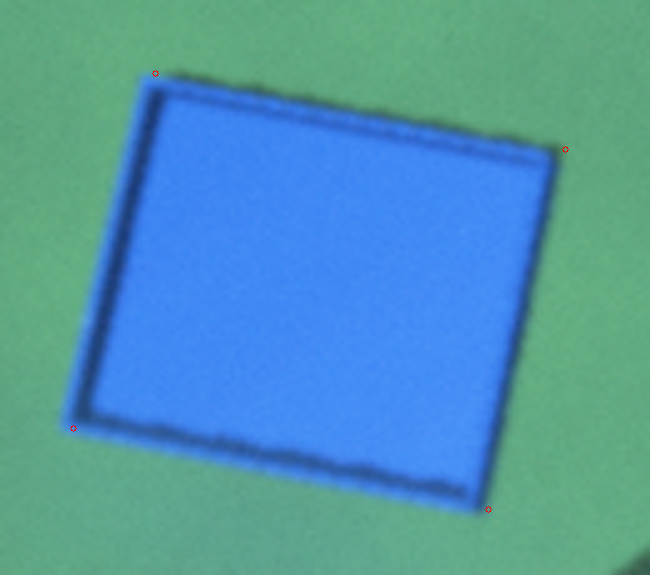

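Three caps are at world (634.8,26), (633.7,-64) and (562.7,27), and match the stub layout. The tray centre is about (600,344.5), yaw -10.7°.

```bash
python3 - <<'E'
from h import *
plan(562.7,27,130,179.4,step=50)
E
```

```text
yaw -83.39 turn 97.2 n 10
[[-35, -16, 8, 9.7], [-38, -11, 8, 9.7], [-38, -4, 8, 9.7], [-39, 3, 7, 9.7], [-37, 9, 8, 9.7], [-36, 16, 8, 9.7], [-32, 21, 8, 9.7], [-29, 26, 8, 9.7], [-23, 31, 8, 9.7], [-18.4, 34.6, 7.4, 9.7]]
```

Request:
{"fn": "carry_out", "kwargs": {
  "moves": [
    [[-35, -16, 8, 9.7], [-38, -11, 8, 9.7], [-38, -4, 8, 9.7], [-39, 3, 7, 9.7], [-37, 9, 8, 9.7], [-36, 16, 8, 9.7], [-32, 21, 8, 9.7], [-29, 26, 8, 9.7], [-23, 31, 8, 9.7], [-18, 34, 7, 9.7]]
  ]
}}

```text
time: 28.32
tool_pos: [0.5612, 0.0281, 0.1277]
ee_rot: [-0.019, -3.139, -0.001]
contact_force: [0.3, -1.8, -0.3]
opening: 0.0343
```

Request:
{"fn": "carry_out", "kwargs": {
  "moves": [
    [[0, 0, 0, 0], [0, 0, 0, 0]]
  ]
}}

```text
time: 28.58
tool_pos: [0.5613, 0.0266, 0.1286]
ee_rot: [-0.007, -3.14, -0.0]
contact_force: [-0.8, -0.1, -0.3]
opening: 0.0342
```

```bash
python3 - <<'E'
from h import *
st()
im=vision.grab_frame('scene'); crop('scene',im,120,520,140,300,2,'k20')
plan(562.7,27,51,179.4,step=40)
E
```

```text
28.57 pos [561.3  26.6 128.6] F [-0.8 -0.1 -0.3] op 34.2
R [[-1.0, 0.005, -0.002], [0.005, 1.0, 0.0], [0.002, 0.0, -1.0]] j [-0.19 -0.   -0.2   1.38 -0.   -0.18]
yaw 179.68 turn 0.3 n 2
[[-1, 0, 39, 0.1], [-0.1, 0.9, 39, 0.1]]
```

View pics/k20.png

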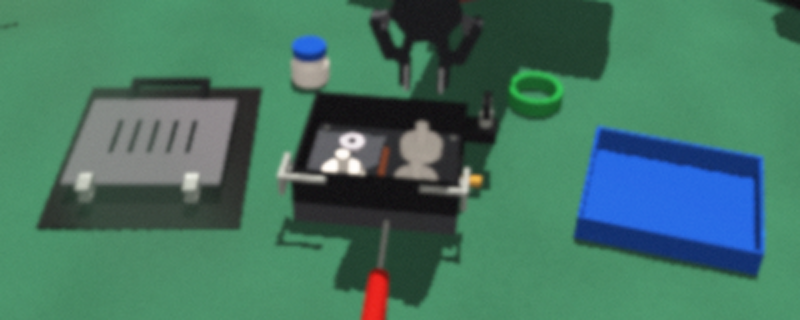

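Request:
{"fn": "carry_out", "kwargs": {
  "moves": [
    [[-1, 0, 39, 0.2], [0, 0.5, 34, 0], [0, 0, 4, 0], [0, 0, 0, 0]]
  ]
}}

```text
time: 29.12
tool_pos: [0.5634, 0.0265, 0.0537]
ee_rot: [0.017, 3.141, -0.0]
contact_force: [0.1, 0.8, 0.3]
opening: 0.0342
```

Request:
{"fn": "carry_out", "kwargs": {
  "moves": [
    [[0, 0, 0, 0], [0, 0, 0, 0], [0, 0, 0, 0], [0, 0, 0, 0], [0, 0, 0, 0]]
  ],
  "grip": 0,
  "squeeze": 30
}}

```text
time: 29.75
tool_pos: [0.5643, 0.0267, 0.0546]
ee_rot: [0.016, 3.139, -0.002]
contact_force: [-1.6, -1.5, 7.4]
opening: 0.0146
```

Request:
{"fn": "carry_out", "kwargs": {
  "moves": [
    [[0, 0, -8, 0], [0, 0, -12, 0], [0, 0, -30, 0], [0, 0, -40, 0], [0, 0, -30, 0], [0, 0, 0, 0]]
  ]
}}

```text
time: 30.5
tool_pos: [0.5648, 0.0269, 0.1764]
ee_rot: [0.016, 3.136, -0.002]
contact_force: [0.4, 0.2, -0.6]
opening: 0.0146
```

```bash
python3 - <<'E'
from h import *
st()
im=vision.grab_frame('scene'); crop('scene',im,120,520,120,300,2,'k21')
plan(549.5,293,165,None,step=40)
E
```

```text
30.5 pos [564.8  26.9 176.4] F [ 0.4  0.2 -0.6] op 14.6
R [[-1.0, 0.01, 0.005], [0.01, 1.0, -0.001], [-0.005, -0.001, -1.0]] j [-0.18 -0.01 -0.12  1.46 -0.   -0.17]
yaw 179.42 turn 0 n 7
[[2, 38, 1, 0], [3, 38, 2, 0], [2, 38, 1, 0], [3, 38, 1, 0], [2, 38, 2, 0], [3, 38, 1, 0], [2.1, 37.8, 1.4, 0]]
```

View pics/k21.png

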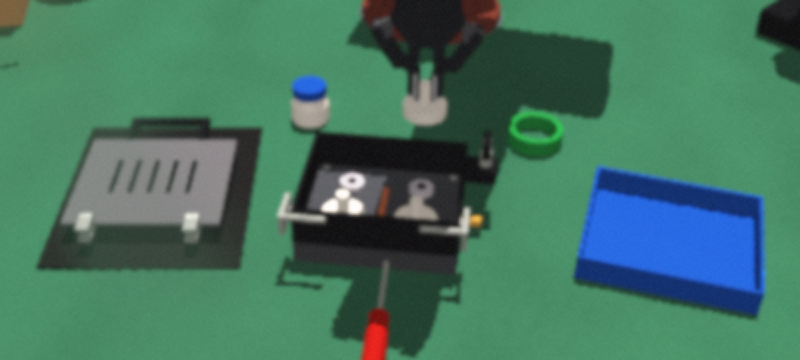

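Request:
{"fn": "carry_out", "kwargs": {
  "moves": [
    [[2, 38, 1, 0], [3, 38, 2, 0], [2, 38, 1, 0], [3, 38, 1, 0], [2, 38, 2, 0], [3, 38, 1, 0], [2, 38, 1, 0], [0, 0, 0, 0], [0, 0, 0, 0]]
  ]
}}

```text
time: 31.68
tool_pos: [0.5484, 0.2929, 0.1627]
ee_rot: [-0.016, -3.14, 0.001]
contact_force: [0.6, -0.4, -1.9]
opening: 0.0145
```

```bash
python3 - <<'E'
from h import *
st()
im=vision.grab_frame('scene'); crop('scene',im,220,520,120,300,2.6,'k22')
im=vision.grab_frame('top'); T=(.600,.3445,np.radians(-10.7))
pts=case2w(*T,np.array([(a,b,35) for a in(-95,95) for b in(-110,110)]+[(-40,-60,5),(-40,10,5),(30,-60,5)])/1e3)
crop('top',im,130,330,135,250,4,'k23',pts)
plan(549.5,293,31,None,step=40)
E
```

```text
31.68 pos [548.4 292.9 162.7] F [ 0.6 -0.4 -1.9] op 14.5
R [[-1.0, 0.01, -0.001], [0.01, 1.0, -0.001], [0.001, -0.001, -1.0]] j [ 0.28  0.17  0.04  1.45 -0.    0.29]
yaw 179.36 turn 0 n 4
[[0, 0, 33, 0], [0, 0, 33, 0], [-1, 0, 33, 0], [0.3, 0.6, 33.2, 0]]
```

View pics/k22.png

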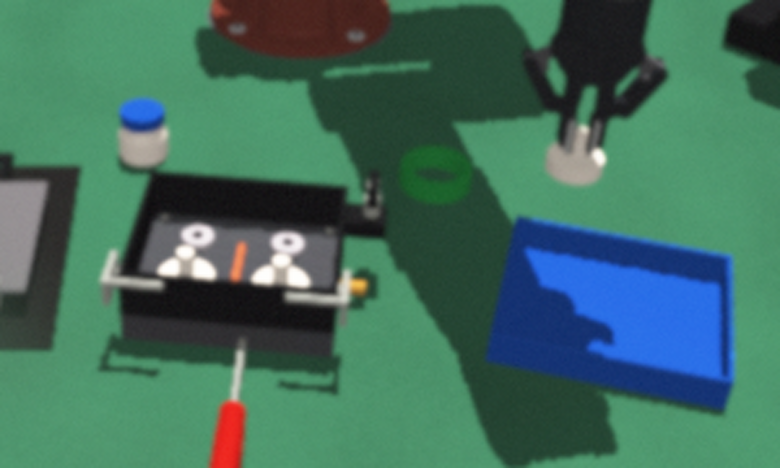

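View pics/k23.png

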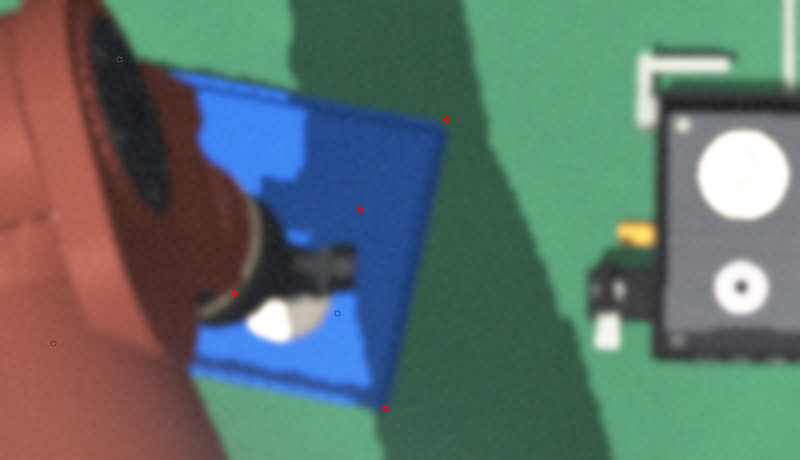

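Request:
{"fn": "carry_out", "kwargs": {
  "moves": [
    [[0, 0, 33, 0], [0, 0, 33, 0], [0, 0, 33, 0], [0, 0, 24, 0], [0, 0, 8, 0], [0, 0, 0, 0]]
  ]
}}

```text
time: 32.52
tool_pos: [0.5489, 0.2928, 0.0328]
ee_rot: [-0.017, -3.141, 0.0]
contact_force: [-0.2, -0.0, -0.7]
opening: 0.0146
```

```bash
python3 - <<'E'
from h import *
st()
E
```

```text
32.52 pos [548.9 292.8  32.8] F [-0.2 -0.  -0.7] op 14.6
R [[-1.0, 0.011, -0.0], [0.011, 1.0, -0.0], [0.0, -0.0, -1.0]] j [ 0.28  0.23 -0.13  1.21 -0.    0.29]
```

Request:
{"fn": "carry_out", "kwargs": {
  "moves": [
    [[0, 0, 1.5, 0], [0, 0, 1.5, 0], [0, 0, 0, 0]]
  ]
}}

```text
time: 32.9
tool_pos: [0.5491, 0.2934, 0.0301]
ee_rot: [0.016, 3.141, 0.0]
contact_force: [0.1, -0.4, -0.3]
opening: 0.015
```

Request:
{"fn": "carry_out", "kwargs": {
  "moves": [
    [[0, 0, 0, 0], [0, 0, 0, 0], [0, 0, 0, 0], [0, 0, -6, 0], [0, 0, -30, 0], [0, 0, -50, 0], [0, 0, -45, 0], [0, 0, 0, 0]]
  ],
  "grip": 40
}}

```text
time: 33.9
tool_pos: [0.5512, 0.294, 0.1659]
ee_rot: [0.016, 3.134, 0.003]
contact_force: [0.9, 0.5, -0.5]
opening: 0.0343
```

```bash
python3 - <<'E'
from h import *
st()
im=vision.grab_frame('scene'); crop('scene',im,220,520,120,300,2.6,'k24')
plan(634.8,26,155,None,step=45)
E
```

```text
33.9 pos [551.2 294.  165.9] F [ 0.9  0.5 -0.5] op 34.3
R [[-1.0, 0.01, 0.007], [0.01, 1.0, 0.002], [-0.007, 0.002, -1.0]] j [ 0.28  0.17  0.05  1.44 -0.    0.29]
yaw 179.42 turn 0 n 7
[[-12, -38, 1, 0], [-13, -38, 1, 0], [-12, -38, 1, 0], [-13, -38, 2, 0], [-12, -39, 1, 0], [-13, -38, 1, 0], [-12.4, -37.8, 1.1, 0]]
```

View pics/k24.png

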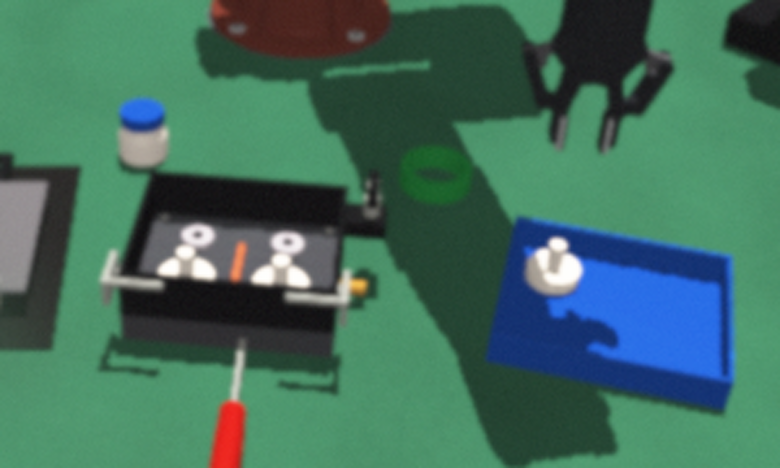

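Request:
{"fn": "carry_out", "kwargs": {
  "moves": [
    [[-12, -38, 1, 0], [-13, -38, 1, 0], [-12, -38, 1, 0], [-13, -38, 2, 0], [-12, -39, 1, 0], [-13, -38, 1, 0], [-12, -38, 1, 0], [0, 0, 0, 0], [0, 0, 0, 0]]
  ]
}}

```text
time: 35.08
tool_pos: [0.6324, 0.0259, 0.1517]
ee_rot: [-0.016, -3.14, -0.001]
contact_force: [0.2, -0.8, -0.2]
opening: 0.034
```

```bash
python3 - <<'E'
from h import *
st()
im=vision.grab_frame('scene'); crop('scene',im,220,520,120,300,2.6,'k25')
plan(634.8,26,53,None,step=45)
E
```

```text
35.08 pos [632.4  25.9 151.7] F [ 0.2 -0.8 -0.2] op 34.0
R [[-1.0, 0.01, -0.002], [0.01, 1.0, 0.001], [0.002, 0.0, -1.0]] j [-0.17  0.21  0.06  1.43  0.   -0.16]
yaw 179.45 turn 0 n 3
[[-1, 0, 33, 0], [-1, 0, 33, 0], [-0.3, -0.3, 33, 0]]
```

View pics/k25.png

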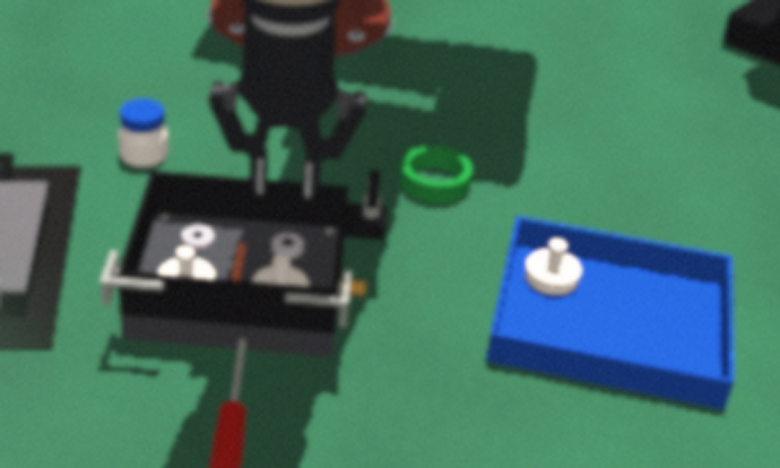

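Request:
{"fn": "carry_out", "kwargs": {
  "moves": [
    [[-1, 0, 33, 0], [-1, 0, 33, 0], [0, 0, 30, 0], [0, 0, 3, 0], [0, 0, 0, 0]]
  ]
}}

```text
time: 35.75
tool_pos: [0.6354, 0.0261, 0.0547]
ee_rot: [0.015, 3.141, -0.0]
contact_force: [-0.2, 0.0, -0.4]
opening: 0.0344
```

Request:
{"fn": "carry_out", "kwargs": {
  "moves": [
    [[0, 0, 0, 0], [0, 0, 0, 0], [0, 0, 0, 0], [0, 0, 0, 0], [0, 0, 0, 0]]
  ],
  "grip": 0,
  "squeeze": 30
}}

```text
time: 36.38
tool_pos: [0.6362, 0.0255, 0.0556]
ee_rot: [0.016, 3.139, -0.0]
contact_force: [-0.6, 2.0, 6.2]
opening: 0.0145
```

Request:
{"fn": "carry_out", "kwargs": {
  "moves": [
    [[0, 0, -8, 0], [0, 0, -12, 0], [0, 0, -30, 0], [0, 0, -40, 0], [0, 0, -25, 0], [0, 0, 0, 0]]
  ]
}}

```text
time: 37.12
tool_pos: [0.6366, 0.0251, 0.172]
ee_rot: [0.016, 3.137, -0.001]
contact_force: [-0.3, -0.1, -0.3]
opening: 0.0147
```

```bash
python3 - <<'E'
from h import *
st()
im=vision.grab_frame('scene'); crop('scene',im,220,520,120,300,2.6,'k26')
plan(562.5,361.8,165,None,step=45)
E
```

```text
37.12 pos [636.6  25.1 172. ] F [-0.3 -0.1 -0.3] op 14.7
R [[-1.0, 0.01, 0.005], [0.01, 1.0, -0.001], [-0.005, -0.001, -1.0]] j [-0.17  0.21  0.1   1.46 -0.   -0.16]
yaw 179.41 turn 0 n 8
[[10, 42, 1, 0], [9, 42, 0, 0], [10, 42, 1, 0], [9, 42, 0, 0], [10, 42, 1, 0], [10, 42, 1, 0], [9, 42, 0, 0], [9.7, 41.8, 0.9, 0]]
```

View pics/k26.png

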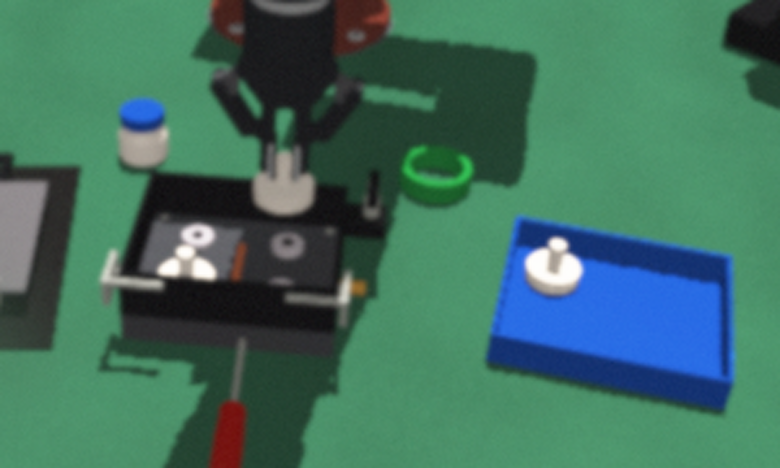

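Request:
{"fn": "carry_out", "kwargs": {
  "moves": [
    [[10, 42, 1, 0], [9, 42, 0, 0], [10, 42, 1, 0], [9, 42, 0, 0], [10, 42, 1, 0], [10, 42, 1, 0], [9, 42, 0, 0], [9, 42, 1, 0], [0, 0, 0, 0], [0, 0, 0, 0]]
  ]
}}

```text
time: 38.42
tool_pos: [0.5621, 0.3617, 0.1623]
ee_rot: [-0.016, -3.14, 0.002]
contact_force: [0.5, -0.6, -0.0]
opening: 0.0148
```

```bash
python3 - <<'E'
from h import *
st()
im=vision.grab_frame('scene'); crop('scene',im,220,520,120,300,2.6,'k27')
plan(562.5,361.8,31,None,step=35)
E
```

```text
38.42 pos [562.1 361.7 162.3] F [ 0.5 -0.6 -0. ] op 14.8
R [[-1.0, 0.01, -0.002], [0.01, 1.0, -0.001], [0.002, -0.001, -1.0]] j [ 0.38  0.31  0.21  1.47 -0.    0.39]
yaw 179.38 turn 0 n 4
[[0, 0, 33, 0], [0, 0, 33, 0], [0, 0, 33, 0], [-0.1, 0.5, 32.7, 0]]
```

View pics/k27.png

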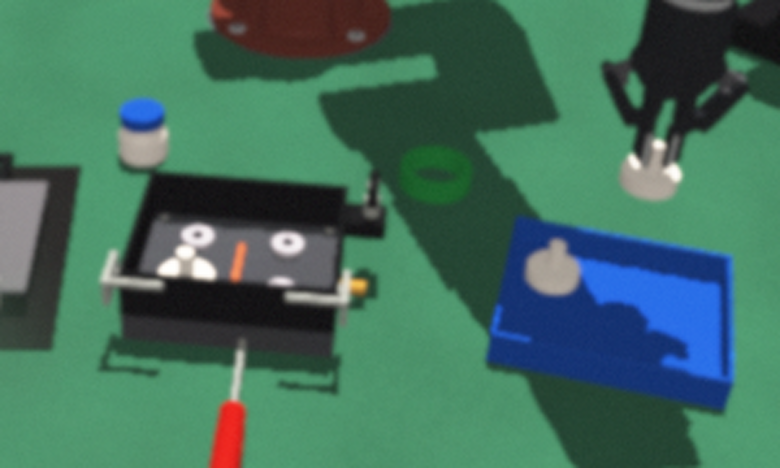

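Request:
{"fn": "carry_out", "kwargs": {
  "moves": [
    [[0, 0, 33, 0], [0, 0, 33, 0], [0, 0, 33, 0], [0, 0, 23, 0], [0, 0, 8, 0], [0, 0, 2, 0], [0, 0, 0, 0]]
  ]
}}

```text
time: 39.35
tool_pos: [0.5634, 0.3621, 0.0329]
ee_rot: [0.017, 3.14, 0.001]
contact_force: [-0.2, 0.8, 1.1]
opening: 0.0147
```

Request:
{"fn": "carry_out", "kwargs": {
  "moves": [
    [[0, 0, 0, 0], [0, 0, 0, 0], [0, 0, 0, 0], [0, 0, -6, 0], [0, 0, -30, 0], [0, 0, -50, 0], [0, 0, -45, 0], [0, 0, 0, 0]]
  ],
  "grip": 40
}}

```text
time: 40.35
tool_pos: [0.5648, 0.3631, 0.1682]
ee_rot: [0.016, 3.134, 0.004]
contact_force: [1.2, 0.2, -0.3]
opening: 0.0342
```

```bash
python3 - <<'E'
from h import *
st()
im=vision.grab_frame('scene'); crop('scene',im,220,520,120,300,2.6,'k28')
plan(633.7,-64,155,None,step=45)
E
```

```text
40.35 pos [564.8 363.1 168.2] F [ 1.2  0.2 -0.3] op 34.2
R [[-1.0, 0.01, 0.007], [0.01, 1.0, 0.003], [-0.007, 0.003, -1.0]] j [ 0.38  0.31  0.22  1.47 -0.    0.39]
yaw 179.42 turn 0 n 10
[[-7, -43, 1, 0], [-8, -42, 1, 0], [-7, -43, 1, 0], [-8, -42, 1, 0], [-7, -43, 1, 0], [-8, -43, 1, 0], [-7, -42, 1, 0], [-7, -43, 1, 0], [-8, -42, 1, 0], [-7.3, -42.9, 1.3, 0]]
```

View pics/k28.png

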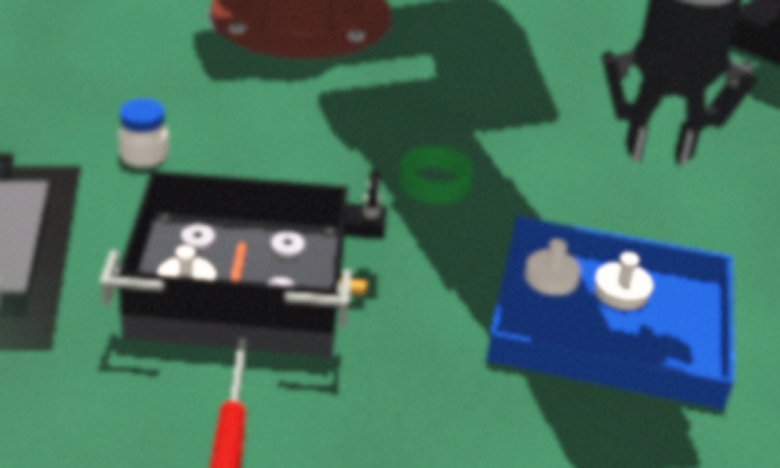

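Two caps are in the tray. Now the third.

Request:
{"fn": "carry_out", "kwargs": {
  "moves": [
    [[-7, -43, 1, 0], [-8, -42, 1, 0], [-7, -43, 1, 0], [-8, -42, 1, 0], [-7, -43, 1, 0], [-8, -43, 1, 0], [-7, -42, 1, 0], [-7, -43, 1, 0], [-8, -42, 1, 0], [-7, -43, 1, 0]]
  ]
}}

```text
time: 41.65
tool_pos: [0.6315, -0.0657, 0.1511]
ee_rot: [-0.016, -3.139, -0.001]
contact_force: [0.2, -0.4, 0.2]
opening: 0.0341
```

Request:
{"fn": "carry_out", "kwargs": {
  "moves": [
    [[0, 0, 0, 0], [0, 0, 0, 0]]
  ]
}}

```text
time: 41.9
tool_pos: [0.6315, -0.0641, 0.1516]
ee_rot: [-0.016, -3.14, -0.001]
contact_force: [0.2, 0.1, -1.0]
opening: 0.0338
```

```bash
python3 - <<'E'
from h import *
st()
im=vision.grab_frame('scene'); crop('scene',im,220,520,120,300,2.6,'k29')
plan(633.7,-64,53,None,step=45)
E
```

```text
41.9 pos [631.5 -64.1 151.6] F [ 0.2  0.1 -1. ] op 33.8
R [[-1.0, 0.01, -0.002], [0.01, 1.0, 0.001], [0.002, 0.001, -1.0]] j [-0.31  0.21  0.07  1.43  0.   -0.3 ]
yaw 179.45 turn 0 n 3
[[-1, 0, 33, 0], [0, 0, 33, 0], [-1, -0.3, 33, 0]]
```

View pics/k29.png

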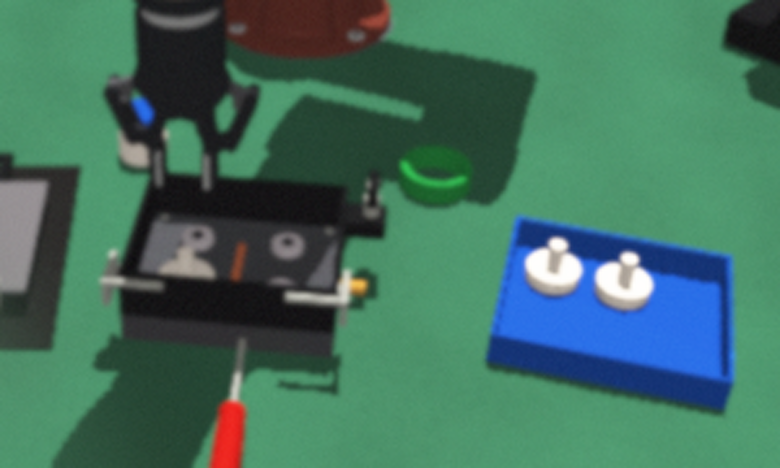

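Request:
{"fn": "carry_out", "kwargs": {
  "moves": [
    [[-1, 0, 33, 0], [-1, 0, 33, 0], [0, 0, 30, 0], [0, 0, 3, 0], [0, 0, 0, 0]]
  ]
}}

```text
time: 42.58
tool_pos: [0.6345, -0.064, 0.0547]
ee_rot: [0.015, 3.141, -0.0]
contact_force: [0.3, -0.4, 0.9]
opening: 0.0341
```

Request:
{"fn": "carry_out", "kwargs": {
  "moves": [
    [[0, 0, 0, 0], [0, 0, 0, 0], [0, 0, 0, 0], [0, 0, 0, 0], [0, 0, 0, 0]]
  ],
  "grip": 0,
  "squeeze": 30
}}

```text
time: 43.2
tool_pos: [0.6353, -0.0647, 0.0556]
ee_rot: [0.016, 3.139, -0.001]
contact_force: [-1.1, 1.5, 6.7]
opening: 0.0145
```

Request:
{"fn": "carry_out", "kwargs": {
  "moves": [
    [[0, 0, -8, 0], [0, 0, -12, 0], [0, 0, -30, 0], [0, 0, -40, 0], [0, 0, -25, 0], [0, 0, 0, 0]]
  ]
}}

```text
time: 43.95
tool_pos: [0.6357, -0.0651, 0.172]
ee_rot: [0.016, 3.137, -0.002]
contact_force: [0.4, 0.1, -1.1]
opening: 0.0146
```

```bash
python3 - <<'E'
from h import *
st()
im=vision.grab_frame('scene'); crop('scene',im,220,520,120,300,2.6,'k30')
plan(618.3,279.9,165,None,step=45)
E
```

```text
43.95 pos [635.7 -65.1 172. ] F [ 0.4  0.1 -1.1] op 14.6
R [[-1.0, 0.01, 0.005], [0.01, 1.0, -0.002], [-0.005, -0.002, -1.0]] j [-0.31  0.21  0.11  1.46 -0.   -0.3 ]
yaw 179.41 turn 0 n 8
[[3, 43, 1, 0], [2, 43, 0, 0], [3, 43, 1, 0], [2, 43, 0, 0], [3, 43, 1, 0], [2, 43, 1, 0], [3, 43, 0, 0], [2.1, 43.5, 0.9, 0]]
```

View pics/k30.png

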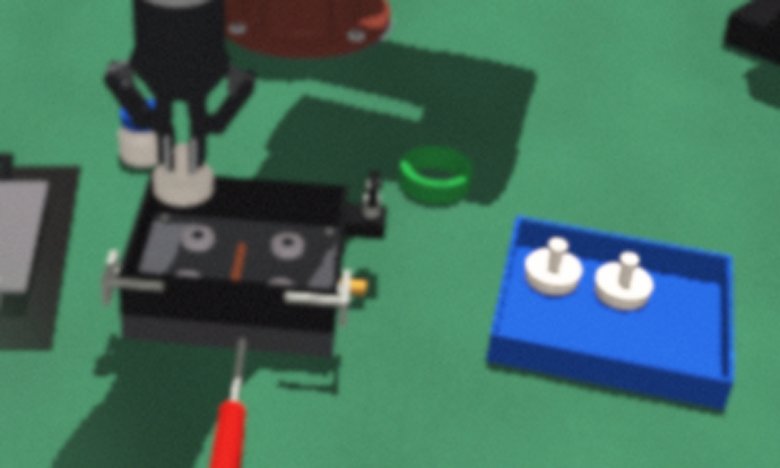

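Request:
{"fn": "carry_out", "kwargs": {
  "moves": [
    [[3, 43, 1, 0], [2, 43, 0, 0], [3, 43, 1, 0], [2, 43, 0, 0], [3, 43, 1, 0], [2, 43, 1, 0], [3, 43, 0, 0], [2, 43, 1, 0], [0, 0, 0, 0], [0, 0, 0, 0]]
  ]
}}

```text
time: 45.25
tool_pos: [0.6172, 0.2792, 0.1624]
ee_rot: [-0.016, -3.14, 0.001]
contact_force: [0.0, 0.5, -0.1]
opening: 0.0147
```

```bash
python3 - <<'E'
from h import *
st()
im=vision.grab_frame('scene'); crop('scene',im,220,520,120,300,2.6,'k31')
plan(618.3,279.9,33,None,step=35)
E
```

```text
45.25 pos [617.2 279.2 162.4] F [ 0.   0.5 -0.1] op 14.7
R [[-1.0, 0.01, -0.002], [0.01, 1.0, -0.001], [0.002, -0.001, -1.0]] j [ 0.23  0.34  0.24  1.47 -0.    0.24]
yaw 179.38 turn 0 n 4
[[0, 0, 32, 0], [0, 1, 33, 0], [-1, 0, 32, 0], [0.1, 0.1, 32.7, 0]]
```

View pics/k31.png

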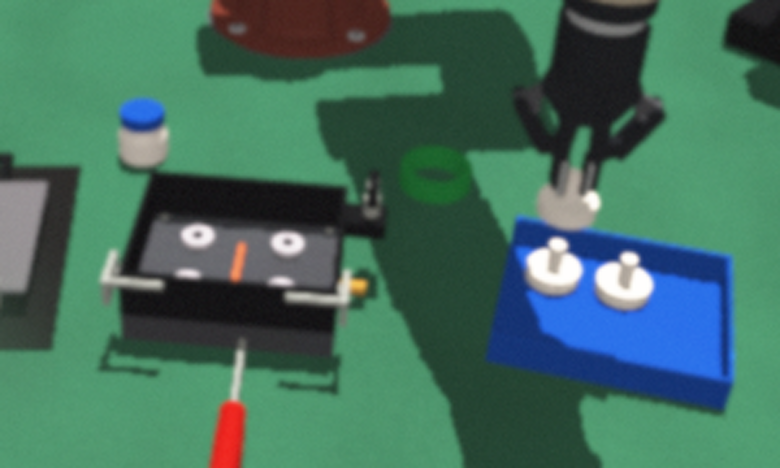

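Request:
{"fn": "carry_out", "kwargs": {
  "moves": [
    [[0, 0, 33, 0], [0, 1, 33, 0], [-1, 0, 33, 0], [0, 0, 23, 0], [0, 0, 8, 0], [0, 0, 2, 0], [0, 0, 0, 0]]
  ]
}}

```text
time: 46.18
tool_pos: [0.6195, 0.2804, 0.0329]
ee_rot: [0.017, 3.14, 0.0]
contact_force: [0.4, -0.2, -0.9]
opening: 0.0149
```

Request:
{"fn": "carry_out", "kwargs": {
  "moves": [
    [[0, 0, 0, 0], [0, 0, 0, 0], [0, 0, 0, 0], [0, 0, -6, 0], [0, 0, -30, 0], [0, 0, -50, 0], [0, 0, -45, 0], [50, 0, 0, 0], [50, 0, 0, 0], [50, 0, 0, 0]]
  ],
  "grip": 40
}}

```text
time: 47.42
tool_pos: [0.4674, 0.2821, 0.1632]
ee_rot: [0.016, 3.141, 0.0]
contact_force: [0.6, 0.2, 0.5]
opening: 0.0344
```

```bash
python3 - <<'E'
from h import *
st()
im=vision.grab_frame('scene'); crop('scene',im,120,520,120,300,2,'k32')
im=vision.grab_frame('top'); crop('top',im,130,530,120,300,2,'k33')
E
```

```text
47.42 pos [467.4 282.1 163.2] F [0.6 0.2 0.5] op 34.4
R [[-1.0, 0.01, 0.001], [0.01, 1.0, 0.0], [-0.001, 0.0, -1.0]] j [ 0.3  -0.06 -0.2   1.44 -0.    0.31]
```

View pics/k32.png

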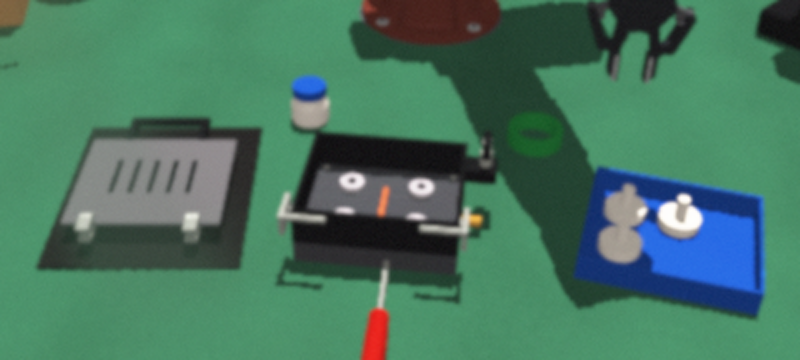

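View pics/k33.png

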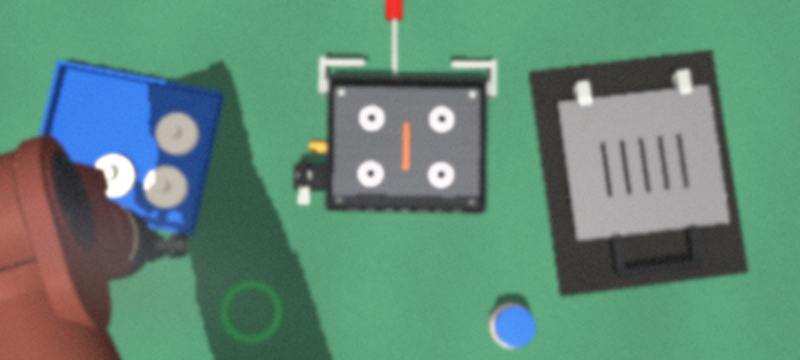

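```bash
python3 - <<'E'
from h import *
f=lambda q,z:world('top',(q[0]+.5)/2+130-.5,(q[1]+.5)/2+120-.5,z)*1e3
L=np.mean([f(q,.032) for q in((558,102),(710,85),(729,222),(577,240))],0)
M=np.mean([f(q,.004) for q in((530,73),(712,52),(746,271),(561,294))],0)
print(L,M)
E
```

```text
[ 578.74566348 -325.22250076   32.        ] [ 569.68356278 -323.62739502    4.        ]
```

Request:
{"fn": "carry_out", "kwargs": {
  "moves": [
    [[40, 0, -20, 0], [0, -30, -40, 0], [0, -50, 0, 0], [0, -50, 0, 0], [0, 0, 0, 0], [0, 0, 0, 0], [0, 0, 0, 0], [0, 0, 0, 0]]
  ]
}}

```text
time: 48.52
tool_pos: [0.4274, 0.1533, 0.2227]
ee_rot: [-0.014, -3.141, 0.0]
contact_force: [-0.8, -0.6, -0.9]
opening: 0.0341
```

```bash
python3 - <<'E'
from h import *
st()
im=vision.grab_frame('top'); crop('top',im,130,530,90,300,2,'k34')
im=vision.grab_frame('scene'); crop('scene',im,120,520,120,320,2,'k35')
E
```

```text
48.52 pos [427.4 153.3 222.7] F [-0.8 -0.6 -0.9] op 34.1
R [[-1.0, 0.009, -0.0], [0.009, 1.0, -0.0], [0.0, -0.0, -1.0]] j [ 0.06 -0.35 -0.34  1.58 -0.    0.06]
```

View pics/k34.png

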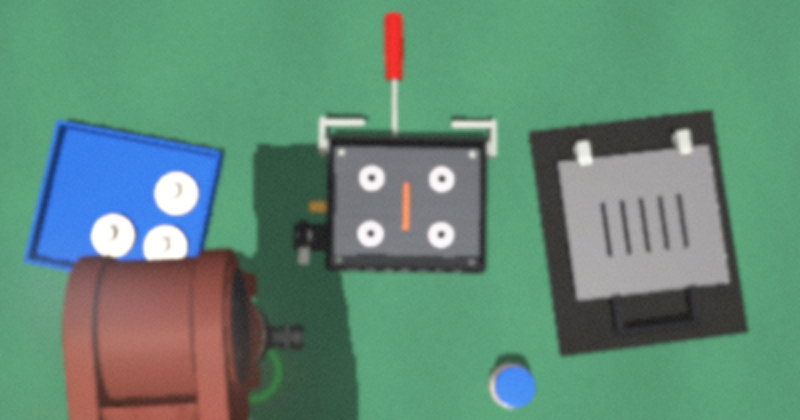

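View pics/k35.png

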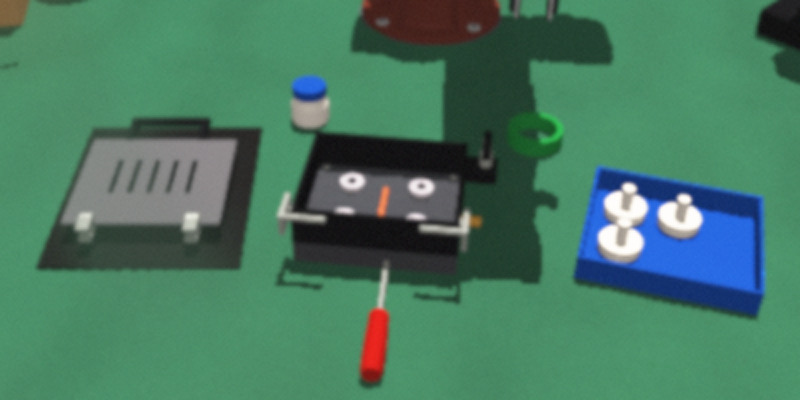

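```bash
python3 -c "
from plant import arm
print(arm.job_done())"
```

```text
the job is handed in; nothing more can be done
None
```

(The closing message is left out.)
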